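Charge the parts washer with valve bodies

TASK

Wash the dirty valve bodies: with the lid still shut, lay every valve body that is on the bench in the washer's charging tray, then push the lid lever back and sideways into its notch so that the lid stays open by itself. Tip the tray so that all of them drop into the tank, lower it level again, take the lever out of its notch so that the lid springs shut, and only then press the start button. Leave the other things on the bench where they are.

Things in the scene. Friction and masses are not known exactly. Their poses are not given: they have to be found in the camera images.
- washer: Bench-top parts washer, fixed. Origin: under its centre at bench height; x to its back (away from the robot), y to its left, z up. In front a grey housing 140 mm high with the charging tray on top; behind it the open wash tank (inside x 0 to 112, y -136 to 136 mm, rim 170 mm high) under its hinged lid. At the right (-y) the control box (top at z 128 mm) and, behind it, the lid lever in its gate plate.
- tray (a joint): Angle of the charging tray (rad): 0 level on its stops, up to 1.25 tipped. Hinge along the washer's y axis at its x 4 mm, z 177 mm (just over the tank's front rim); lifting the bar tips the tray towards the tank; let go, it falls back level. Valve bodies slide off it by about 0.9; lifting takes under 10 N at the bar.
- tray_floor (a point): Centre of the tray's inner floor, 66 mm before the hinge line; x along the tray to its open end at the tank, y along the hinge, z out of the floor (all as the washer's when level). Inside 122 mm (x) by 262 mm (y); walls 28 mm high, 4 mm thick at the front and both sides, none at the tank.
- tray_bar (a point): Centre of the tray's handle: a round steel bar 12 mm thick, 130 mm long, parallel to the hinge (washer's y), able to turn in a grip from above. 175 mm before the hinge line and 20 mm above it when level; 39 mm clear between bar and tray wall.
- lid (a joint): Angle of the tank lid (rad): 0 shut, at most 1.5. A 278 x 104 mm steel sheet on a shaft along the washer's y axis at its x 118 mm, z 182 mm (back of the tank); the lever sits on the same shaft. A spring pulls it shut, 4 to 8 N at the lever's grip. Caught in the notch it stands at about 1.22.
- lever (a joint): Sideways slide of the lid lever along its shaft (m): 0 in the gate's long slot, up to 0.020 outwards (washer's -y), weakly sprung to 0 (1 N). The slot's outer rail blocks it until the lid is past about 1.23; there the notch opens outwards, and a lever pushed right in and let go stays caught behind the rail's end. To free it, hold the lid a little further open and bring it inwards.
- lever_grip (a point): Centre of the lever's black flat-sided grip, 28 mm thick (washer's y), 34 mm wide, 52 mm long along the lever, 130 mm from the lid shaft, at the washer's y -195 mm when in the slot. Lid shut: the lever leans 1.309 rad from upright to the washer's front (grip at its x -8, z 216 mm); it swings up and back with the lid, nearly upright when caught. Gate plate 66 mm from the shaft.
- start (a joint): Travel of the start button (m): 0 up, 0.006 fully pressed (5 N); springs back.
- start_top (a point): Centre of the top face of the start button: a black push button 30 mm across, facing up on the control box at the right front of the washer. Pressed downwards.
- tank_floor (a point): Centre of the wash tank's inner floor (9 mm above the bench); axes as the washer's. Inside 112 x 272 mm, 161 mm deep.
- valve1_mid (a point): Centre of one valve body, an aluminium block 64 x 36 x 36 mm with a round steel port boss (30 mm across, 10 mm long) at each end, 84 mm long over all along its x axis; 0.14 to 0.26 kg. Lies on the bench, centre 18 mm up. None while absent in this run.
- valve2_mid (a point): Centre of one valve body, an aluminium block 64 x 36 x 36 mm with a round steel port boss (30 mm across, 10 mm long) at each end, 84 mm long over all along its x axis; 0.14 to 0.26 kg. Lies on the bench, centre 18 mm up. None while absent in this run.
- valve3_mid (a point): Centre of one valve body, an aluminium block 64 x 36 x 36 mm with a round steel port boss (30 mm across, 10 mm long) at each end, 84 mm long over all along its x axis; 0.14 to 0.26 kg. Lies on the bench, centre 18 mm up. None while absent in this run.
- valve4_mid (a point): Centre of one valve body, an aluminium block 64 x 36 x 36 mm with a round steel port boss (30 mm across, 10 mm long) at each end, 84 mm long over all along its x axis; 0.14 to 0.26 kg. Lies on the bench, centre 18 mm up. None while absent in this run.
- valve5_mid (a point): Centre of one valve body, an aluminium block 64 x 36 x 36 mm with a round steel port boss (30 mm across, 10 mm long) at each end, 84 mm long over all along its x axis; 0.14 to 0.26 kg. Lies on the bench, centre 18 mm up. None while absent in this run.
- sleeve: Bystander, to be left alone: a blue flanged sleeve, 58 mm across its foot, 66 mm tall, standing. Origin at its underside, in the middle.
- spool: Bystander, to be left alone: a steel valve spool, 24 mm thick, 100 mm tall, standing. Origin at its underside, in the middle.
- spanner: Bystander, to be left alone: a lying 200 mm spanner. Origin at its underside, in the middle of its length.
- mallet: Bystander, to be left alone: a lying 220 mm hammer. Origin at its underside, in the middle of its length.
- oil: Bystander, to be left alone: an oil bottle, 64 mm across, 170 mm tall. Origin at its underside, in the middle.
- orings: Bystander, to be left alone: a jar, 72 mm across, 75 mm tall. Origin at its underside, in the middle.
- driver: Bystander, to be left alone: a lying 200 mm screwdriver. Origin at its underside, in the middle of its length.
There are look-alikes about, which are no part of the job. What is shaped like the part that bears valve2_mid but pink or purple is not meant.

How it is judged:
On the way, in this order (a step that is already met when the one before it is completed fails the run):
1. every valve body lies in the level charging tray, the lid shut (x of valve1_mid in the frame of tray_floor between -0.062 and 0.07 m and y of valve1_mid in the frame of tray_floor between -0.13 and 0.13 m and z of valve1_mid in the frame of tray_floor between 0.008 and 0.07 m and x of valve2_mid in the frame of tray_floor between -0.062 and 0.07 m and y of valve2_mid in the frame of tray_floor between -0.13 and 0.13 m and z of valve2_mid in the frame of tray_floor between 0.008 and 0.07 m and x of valve3_mid in the frame of tray_floor between -0.062 and 0.07 m and y of valve3_mid in the frame of tray_floor between -0.13 and 0.13 m and z of valve3_mid in the frame of tray_floor between 0.008 and 0.07 m and x of valve4_mid in the frame of tray_floor between -0.062 and 0.07 m and y of valve4_mid in the frame of tray_floor between -0.13 and 0.13 m and z of valve4_mid in the frame of tray_floor between 0.008 and 0.07 m and x of valve5_mid in the frame of tray_floor between -0.062 and 0.07 m and y of valve5_mid in the frame of tray_floor between -0.13 and 0.13 m and z of valve5_mid in the frame of tray_floor between 0.008 and 0.07 m and value of joint tray below 0.06 rad and value of joint lid below 0.08 rad and value of joint lever below 0.004 m and contact force between the fingers and valve1 below 0.1 N and contact force between the fingers and valve2 below 0.1 N and contact force between the fingers and valve3 below 0.1 N and contact force between the fingers and valve4 below 0.1 N and contact force between the fingers and valve5 below 0.1 N), for 0.3 s.
2. the lid stands open, its lever caught in the notch and let go, the valve bodies still in the tray (x of valve1_mid in the frame of tray_floor between -0.062 and 0.07 m and y of valve1_mid in the frame of tray_floor between -0.13 and 0.13 m and z of valve1_mid in the frame of tray_floor between 0.008 and 0.07 m and x of valve2_mid in the frame of tray_floor between -0.062 and 0.07 m and y of valve2_mid in the frame of tray_floor between -0.13 and 0.13 m and z of valve2_mid in the frame of tray_floor between 0.008 and 0.07 m and x of valve3_mid in the frame of tray_floor between -0.062 and 0.07 m and y of valve3_mid in the frame of tray_floor between -0.13 and 0.13 m and z of valve3_mid in the frame of tray_floor between 0.008 and 0.07 m and x of valve4_mid in the frame of tray_floor between -0.062 and 0.07 m and y of valve4_mid in the frame of tray_floor between -0.13 and 0.13 m and z of valve4_mid in the frame of tray_floor between 0.008 and 0.07 m and x of valve5_mid in the frame of tray_floor between -0.062 and 0.07 m and y of valve5_mid in the frame of tray_floor between -0.13 and 0.13 m and z of valve5_mid in the frame of tray_floor between 0.008 and 0.07 m and value of joint lid above 1.05 rad and value of joint lever above 0.011 m and contact force between the fingers and lever below 0.1 N), for 0.5 s.
3. all valve bodies have dropped into the tank, the lid still latched open (x of valve1_mid in the frame of tank_floor between -0.06 and 0.06 m and y of valve1_mid in the frame of tank_floor between -0.137 and 0.137 m and z of valve1_mid in the frame of tank_floor between 0 and 0.125 m and x of valve2_mid in the frame of tank_floor between -0.06 and 0.06 m and y of valve2_mid in the frame of tank_floor between -0.137 and 0.137 m and z of valve2_mid in the frame of tank_floor between 0 and 0.125 m and x of valve3_mid in the frame of tank_floor between -0.06 and 0.06 m and y of valve3_mid in the frame of tank_floor between -0.137 and 0.137 m and z of valve3_mid in the frame of tank_floor between 0 and 0.125 m and x of valve4_mid in the frame of tank_floor between -0.06 and 0.06 m and y of valve4_mid in the frame of tank_floor between -0.137 and 0.137 m and z of valve4_mid in the frame of tank_floor between 0 and 0.125 m and x of valve5_mid in the frame of tank_floor between -0.06 and 0.06 m and y of valve5_mid in the frame of tank_floor between -0.137 and 0.137 m and z of valve5_mid in the frame of tank_floor between 0 and 0.125 m and value of joint lid above 1.05 rad and value of joint lever above 0.011 m), for 0.3 s.
4. the tray is level again and the lid shut, the lever out of its notch (x of valve1_mid in the frame of tank_floor between -0.06 and 0.06 m and y of valve1_mid in the frame of tank_floor between -0.137 and 0.137 m and z of valve1_mid in the frame of tank_floor between 0 and 0.125 m and x of valve2_mid in the frame of tank_floor between -0.06 and 0.06 m and y of valve2_mid in the frame of tank_floor between -0.137 and 0.137 m and z of valve2_mid in the frame of tank_floor between 0 and 0.125 m and x of valve3_mid in the frame of tank_floor between -0.06 and 0.06 m and y of valve3_mid in the frame of tank_floor between -0.137 and 0.137 m and z of valve3_mid in the frame of tank_floor between 0 and 0.125 m and x of valve4_mid in the frame of tank_floor between -0.06 and 0.06 m and y of valve4_mid in the frame of tank_floor between -0.137 and 0.137 m and z of valve4_mid in the frame of tank_floor between 0 and 0.125 m and x of valve5_mid in the frame of tank_floor between -0.06 and 0.06 m and y of valve5_mid in the frame of tank_floor between -0.137 and 0.137 m and z of valve5_mid in the frame of tank_floor between 0 and 0.125 m and value of joint tray below 0.06 rad and value of joint lid below 0.08 rad and value of joint lever below 0.004 m), for 0.3 s.
5. the start button is pressed (value of joint lid below 0.08 rad and value of joint lever below 0.004 m and value of joint tray below 0.06 rad and value of joint start above 0.004 m), for 0.05 s.
At the end, for the whole second after the job is handed in: Every valve body of this run lies at rest in the tank (centre under 125 mm above its floor), the lid is shut (within 0.08 rad), the lever is back in its slot (within 4 mm), the tray is level (within 0.06 rad), and the start button, pressed at least 4 mm after all that, is up again (all of step 4 and value of joint start below 0.002 m and linear speed of each of valve1, valve2, valve3, valve4, valve5 below 0.05 m/s); the robot touches nothing.
It fails at once if a bystander is shifted by more than 5 cm (distance of any of sleeve, spool, spanner, mallet, oil, orings, driver from where it was at the start of the episode above 0.05 m).
It fails at once if a standing bystander is knocked over (angle between any of sleeve, spool, oil, orings's own z axis and vertical above 0.6 rad).
Of valve1, valve2, valve3, valve4, valve5 only 3 to 4 are there at a start; the rules pass over those that are not, and their reading is None.
At some moment in a run one of valve1, valve2, valve3, valve4, valve5 may be knocked a few centimetres aside while the robot is not near it.
Once in a run the grip may slacken for a moment while it holds something.
It also fails if it takes over 208 s, if anything falls off the work surface, if the arm or the gripper's body presses on something with over 40 N, if the wrist force passes 120 N, or if a joint passes its speed limit or range.

ROBOT

A 6-joint arm with a two-finger parallel gripper is mounted at the origin on the work surface. World frame = base frame: x ahead of the robot, y to its left, z up, the work surface at z = 0. Lengths are in m, angles in rad, forces in N, time in s.
With the tool pointing down it reaches from about 0.425 to 0.95 m from the base axis. Payload 3.5 kg.
Tool frame: the origin (TCP) lies at the very end of the fingers, on their centre line; the grasp point (between the pads) lies 19 mm behind it; z points along the fingers, y is the direction in which the jaws open and shut (so a half turn about z gives the same grasp; the last joint's range is limited). The gripper opens to 85 mm and grips with 20 to 120 N. Pads are 22 mm wide; open, the fingers measure 114 mm over their backs; the gripper's body (76 mm by 85 mm) begins 54 mm behind the grasp point. The pads swing forward as they close: fully open they stand 13 mm farther back than shut.
Start: joints at [-1.328, 0.286, 1.577, -0, 1.279, -0.15], TCP at [0.258, -0.624, 0.208] pointing down, gripper open.
Joint ranges: [-2.77, 2.77], [-0.9, 2.22], [0.21, 2.48], [-1.53, 4.67], [0.24, 2.81], [-2.84, 2.84]. Speed limits (rad/s): [2.79, 2.79, 3.14, 3.14, 3.14, 3.14].

INTERFACE

Orientations are given as a unit quaternion [x, y, z, w].
In Python, from plant import get_state, read_camera, sign_off gives the robot as it stands.
- The arm moves only by the tool step_arm, never from a script. Its argument "targets" is a list that holds one entry, the list of rows, each a list of 5 numbers: the opening, from 0 (shut) to 1 (fully open), then the shift along the tool's x, y, z each as a share of 4 cm, from -1 to 1, then the turn about the tool's z as a share of 5 degrees, from -1 to 1. A call has 1 to 10 rows; each row shifts and turns the commanded pose from where the row before left it, along the tool's axes as they then stand; what a row does not reach is not made up. A row lasts 1/12 s, in which the tool goes at most 41.7 mm and 7.16 degrees, less where a joint would pass 70% of its speed; a pose out of reach is approached as far as the arm can. A call with a number of a shift or a turn outside -1 to 1 is refused whole. A call with a gripper value outside its range is refused whole. The fingers move at their own pace and stop on an object; "squeeze" is the grip in N (left out, the last holds). Time passes only in rows, so rows that do not move let the fingers close. It gives the time, the measured TCP pose, the force and the opening at its end, in the units of the state.
- get_state(): the state, without advancing time (a new reading comes with each control period).
- read_camera(name): name is "scene" or "top" or "wrist"; returns a dict with "pixels" (420x560x3 uint8, red, green, blue), "range_z" (420x560 float32, m along the optical axis (not along the pixel's ray), 0 where there is no reading), "mtx" (3x3 intrinsics, pixels), "k1" (the pictures are not rectified: a ray, as slopes to the right and down, at radius r is drawn at 1 + k1 r^2 times it, then the intrinsics apply), "rvec" (rotation vector, rad) and "tvec" (3), from world to camera coordinates, as OpenCV has them. Camera axes: x right, y down, z forward; pixel columns grow to the right and rows downward; lengths in m; the calibration is good to about 2 mm. A picture is of the moment at which its call begins.
- sign_off(): hands the job in, once; it reports no verdict.
The state is a dict: "time": time; "qpos": joint angles; "dq": joint speeds; "joint_efforts": joint torques, N m; "eef_pos": TCP position; "tcp_rot": TCP orientation; "contact_force": force on the tool from outside, world axes, zero at the start; "wrist_torque": the same for the moment, N m; "opening": opening from 0.0 (shut) to 1.0 (fully open).
Only numpy, scipy, OpenCV 4.12 (cv2) and the standard library are available. Lean on these libraries where they do the work, as an engineer would, in place of code of your own. Each camera call takes 0.05 s, during which the arm holds its last target.

## Working session

There is one attempt and no reset: what is moved stays moved. The work goes in short steps, Python scripts to look and compute and a tool call to move; the robot and the scene stay as the last step left them, time stands still between calls to the robot, and variables do not carry over. Pictures are saved under pics/ and viewed, and the job is handed in when it is done.

Besides the shell and the picture viewer there is one more tool, called after "Call:" by a JSON object that holds its "name" and its "arguments". step_arm: Moves the arm, as the interface text tells. Shift numbers are shares of 4 cm and turn numbers shares of 5 degrees, none past 1 either way. Its arguments: {"type":"object","properties":{"targets":{"type":"array"},"squeeze":{"type":"number"}},"required":["targets"]}

```bash
mkdir -p pics; ls
cat > h.py <<'E'
import numpy as np, cv2
from plant import get_state, read_camera, sign_off
def save(c,n,crop=None,s=1):
    im=c["pixels"][:,:,::-1]
    if crop: x0,y0,x1,y1=crop; im=im[y0:y1,x0:x1]
    if s!=1: im=cv2.resize(im,None,fx=s,fy=s,interpolation=cv2.INTER_CUBIC)
    cv2.imwrite("pics/"+n+".png",im)
def Rt(c):
    return cv2.Rodrigues(np.array(c["rvec"],float))[0],np.array(c["tvec"],float).ravel()
def ray(c,u,v):
    K=np.array(c["mtx"],float);k=float(np.ravel(c["k1"])[0])
    p=cv2.undistortPoints(np.array([[[u,v]]],float),K,np.array([k,0,0,0.]))[0,0]
    R,t=Rt(c); return -R.T@t, R.T@np.array([p[0],p[1],1.]) 
def plane(c,u,v,z):
    o,d=ray(c,u,v); return o+d*(z-o[2])/d[2]
def depth(c,u,v):
    o,d=ray(c,u,v); z=c["range_z"][int(round(v)),int(round(u))]; return o+d*z
def proj(c,P):
    K=np.array(c["mtx"],float);k=float(np.ravel(c["k1"])[0])
    return cv2.projectPoints(np.array(P,float).reshape(-1,1,3),np.array(c["rvec"],float),np.array(c["tvec"],float),K,np.array([k,0,0,0.]))[0][:,0]
def cloud(c):
    K=np.array(c["mtx"],float);k=float(np.ravel(c["k1"])[0])
    v,u=np.mgrid[0:420,0:560]
    p=cv2.undistortPoints(np.stack([u,v],-1).reshape(-1,1,2).astype(float),K,np.array([k,0,0,0.]))[:,0]
    R,t=Rt(c); z=c["range_z"].reshape(-1).astype(float)
    X=np.c_[p*z[:,None],z]; W=(X-t)@R
    W[z==0]=np.nan
    return W.reshape(420,560,3)
E
python3 - <<'E'
from h import *
print(get_state())
for n in("scene","top","wrist"):
    c=read_camera(n);save(c,n+"0"); R,t=Rt(c);print(n,c["mtx"],c["k1"],-R.T@t)
    np.savez(n+"0.npz",**c)
E
```

```text
pics
{'time': 0.0, 'qpos': array([-1.32799747e+00,  2.87204489e-01,  1.57822860e+00, -1.87507415e-05,
        1.27859081e+00, -1.49976138e-01]), 'dq': array([-0.00023795,  0.00114976,  0.00086355, -0.00024091,  0.00045566,
        0.00126147]), 'joint_efforts': array([ 8.09274607e-04, -4.05979800e+01, -2.92624426e+01, -7.35828166e-05,
        5.90336698e-03,  6.87151967e-06]), 'eef_pos': array([ 0.25821753, -0.62286173,  0.20609343]), 'tcp_rot': array([ 9.80776621e-01,  1.95130062e-01, -6.53634856e-05, -1.21389808e-03]), 'contact_force': array([ 0.5550505 ,  0.68953594, -0.29454391]), 'wrist_torque': array([ 0.0004593 , -0.02231898,  0.02041615]), 'opening': 0.9984504323664802}
scene [[489.96298644   0.         279.00292633]
 [  0.         489.96298644 209.91125025]
 [  0.           0.           1.        ]] -0.09091819443097612 [ 1.24482896 -0.64104303  0.7855539 ]
top [[461.48054173   0.         277.81755936]
 [  0.         461.48054173 209.11138715]
 [  0.           0.           1.        ]] -0.00771989525592929 [ 0.45330575 -0.06112608  1.17287502]
wrist [[350.52422247   0.         277.25558384]
 [  0.         350.52422247 208.94871296]
 [  0.           0.           1.        ]] 0.03030949913546715 [ 0.33023601 -0.5931671   0.37264832]
```

View pics/scene0.png

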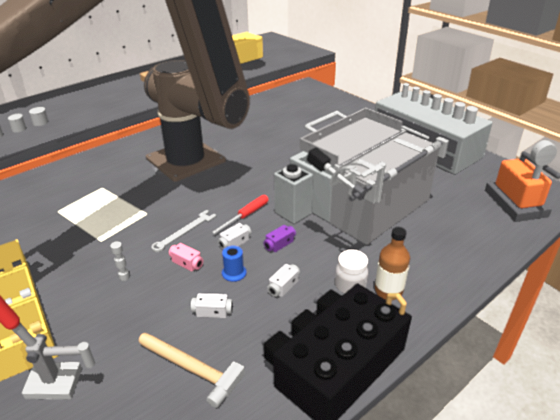

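View pics/top0.png

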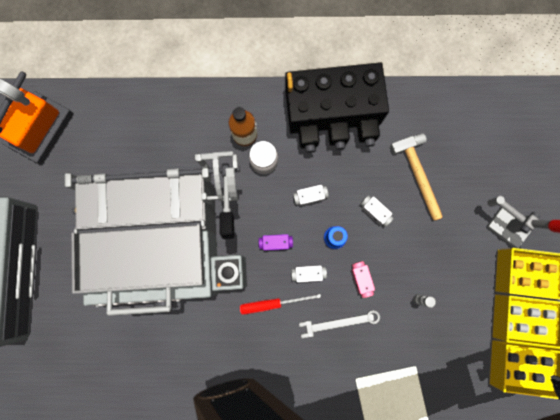

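View pics/wrist0.png

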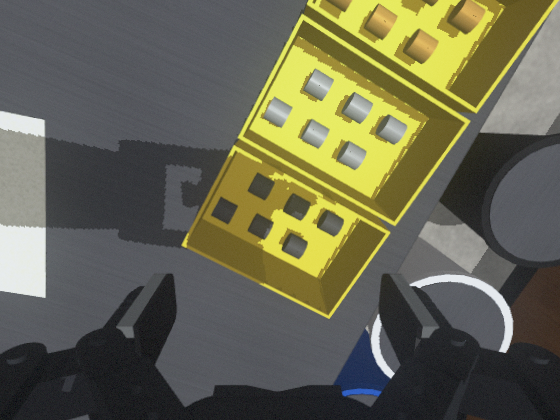

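Three light-grey valve bodies are visible: top pixels (311,195), (377,210) and (309,273). The look-alikes are purple (276,243) and pink (363,279). Next I measure the valves and the washer.

```bash
cat > meas.py <<'E'
from h import *
c=read_camera("top");s=read_camera("scene")
W=cloud(c)
g=c["pixels"].astype(int)
mx=g.max(2);mn=g.min(2)
m=((W[...,2]>0.02)&(W[...,2]<0.05)).astype(np.uint8)
n,l,st,ce=cv2.connectedComponentsWithStats(m,connectivity=4)
for i in range(1,n):
    if st[i,4]<120 or st[i,4]>1500: continue
    k=l==i; P=W[k]; hi=P[:,2]>0.028
    col=np.median(g[k],0)
    if hi.sum()<50: continue
    r=cv2.minAreaRect(P[hi,:2].astype(np.float32)*1000)
    print(ce[i].round(),st[i,4],col,"c",np.round(r[0],1),"size",np.round(r[1],1),"ang",round(r[2],1),"zmed",np.median(P[:,2]).round(4), "z95",np.percentile(P[:,2],95).round(4))
E
python3 meas.py
python3 - <<'E'
from h import *
c=read_camera("top");save(c,"crop_a",(220,150,440,330),3.5)
save(c,"crop_w",(50,140,270,330),3.5)
s=read_camera("scene");save(s,"crop_s",(140,100,460,340),2.5)
E
```

```text
[ 44. 132.] 1051 [90. 76. 78.] c [818.6 577.4] size [113.  160.1] ang 61.7 zmed 0.0303 z95 0.0455
[418. 170.] 920 [240. 220. 138.] c [ 683.2 -392.4] size [210.8  84.5] ang 7.2 zmed 0.0248 z95 0.0292
[264. 166.] 135 [114. 111. 106.] c [718.7 -12.3] size [45.8 71.1] ang 8.3 zmed 0.0442 z95 0.0492
[310. 195.] 474 [253. 254. 254.] c [ 637.8 -128.5] size [36.8 84.4] ang 13.2 zmed 0.0354 z95 0.0394
[377. 211.] 495 [253. 253. 253.] c [ 597.7 -294.5] size [83.2 36.6] ang 47.6 zmed 0.0354 z95 0.0401
[ 27. 272.] 1075 [30. 30. 31.] c [449.6 565. ] size [ 25.5 336.4] ang 89.9 zmed 0.0369 z95 0.0479
[506. 226.] 292 [122. 121. 119.] c [ 557.9 -620.9] size [35. 18.] ang 3.1 zmed 0.0224 z95 0.0453
[275. 242.] 482 [206. 110. 235.] c [518.9 -40.7] size [36.  84.4] ang 2.8 zmed 0.0357 z95 0.0396
[503. 270.] 250 [103.  80.   6.] c [ 450.7 -595.1] size [  4.9 102.2] ang 82.5 zmed 0.0358 z95 0.0488
[363. 279.] 513 [254. 212. 237.] c [ 427.8 -255.3] size [84.5 36.2] ang 17.4 zmed 0.0355 z95 0.0398
[308. 274.] 486 [253. 254. 254.] c [ 441.7 -121.9] size [35.9 84.2] ang 4.1 zmed 0.0359 z95 0.0394
[500. 316.] 254 [103.  80.   6.] c [ 340.6 -581.7] size [  5.5 104.1] ang 82.4 zmed 0.0354 z95 0.0484
[497. 364.] 277 [103.  80.   6.] c [ 229.8 -568.6] size [ 16.2 106.4] ang 75.5 zmed 0.0351 z95 0.048
[530. 390.] 125 [110.  85.   5.] c [ 169.1 -641.8] size [123.8   1.7] ang 82.6 zmed 0.0355 z95 0.0491
```

View pics/crop_a.png

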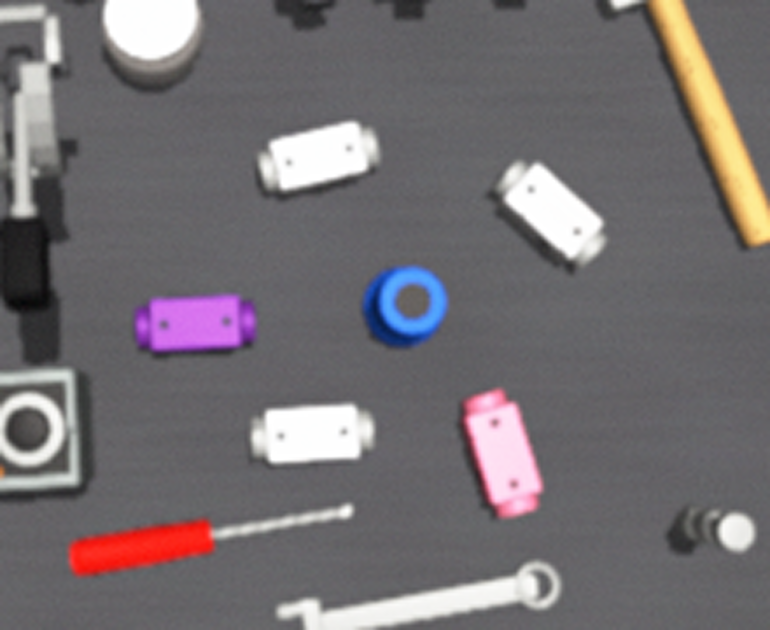

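View pics/crop_w.png

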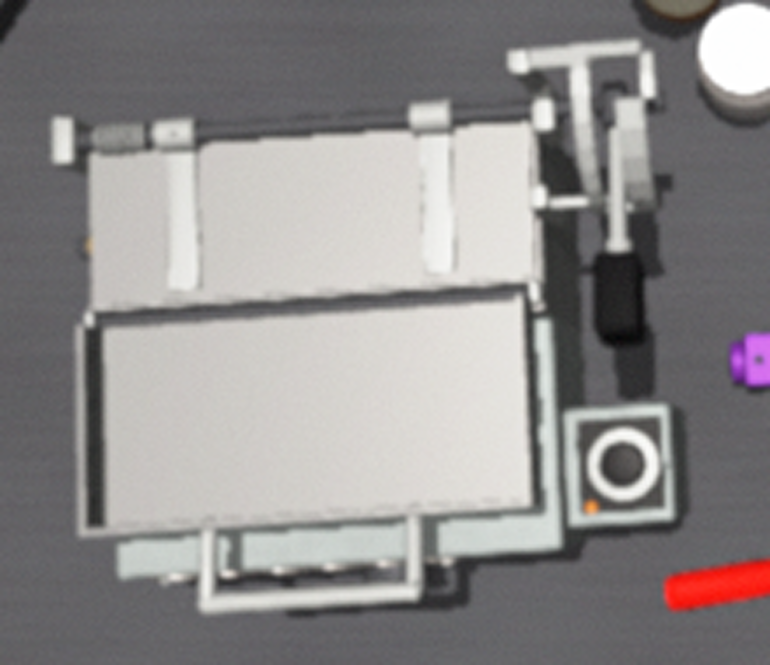

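View pics/crop_s.png

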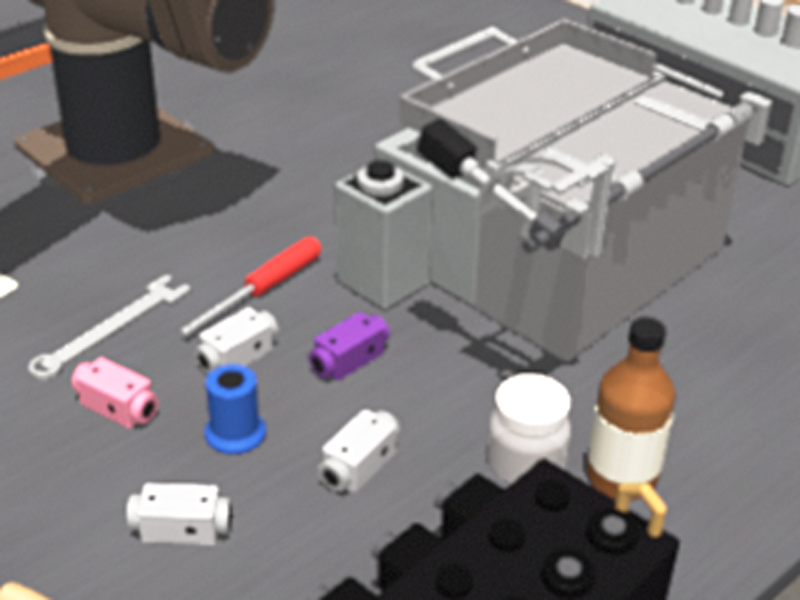

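```bash
cat > wash.py <<'E'
from h import *
c=read_camera("top");W=cloud(c);g=c["pixels"].astype(int)
Z=W[...,2]
def sub(x0,y0,x1,y1):
    m=np.zeros(Z.shape,bool);m[y0:y1,x0:x1]=1;return m
# bar
m=sub(95,298,182,318)&(Z>0.17)&(Z<0.22)
P=W[m];print("bar z",np.percentile(P[:,2],[10,50,90]).round(4),m.sum())
r=cv2.minAreaRect((P[:,:2]*1000).astype(np.float32));print("bar rect",r)
# control box
m=sub(205,250,250,300)&(Z>0.115)&(Z<0.14)
P=W[m];r=cv2.minAreaRect((P[:,:2]*1000).astype(np.float32));print("box",r,np.percentile(P[:,2],[10,50,90,99]).round(4))
m=sub(205,250,250,300)&(Z>0.132)
P=W[m];print("btn",m.sum(),np.percentile(P[:,2],[10,50,90]).round(4)if m.sum() else 0)
# button dark disk
cir=depth(c,228,272);print("btn c",cir)
# grip
m=sub(215,205,240,243)&(g.max(2)<60)&(Z>0.12)
P=W[m];r=cv2.minAreaRect((P[:,:2]*1000).astype(np.float32));print("grip",r,np.percentile(P[:,2],[10,50,90]).round(4))
# tray floor & lid
for u,v in[(85,285),(140,260),(195,280),(195,235),(140,205),(100,205),(190,195)]:print((u,v),depth(c,u,v).round(4))
m=sub(60,160,225,310)&(Z>0.15)&(Z<0.21)
z0=sub(80,230,202,290)&(Z>0.13)&(Z<0.19)
# lid front edge : gap
P=W[z0];print("floor",np.percentile(P[:,2],[5,50,95]).round(4)); r=cv2.minAreaRect((P[:,:2]*1000).astype(np.float32));print(r)
for v in range(222,320,2): print(v,W[v,140].round(3))
E
python3 wash.py
```

```text
bar z [0.1979 0.2015 0.2043] 463
bar rect ((376.9743347167969, 240.95013427734375), (33.19770431518555, 133.25047302246094), 0.0746406614780426)
box ((444.7641906738281, 72.71195220947266), (104.34695434570312, 81.43462371826172), 1.009986400604248) [0.1256 0.1296 0.1382 0.1398]
btn 650 [0.1336 0.1409 0.1517]
btn c [0.44688509 0.06066248 0.14933036]
grip ((543.2244262695312, 56.98816680908203), (55.55143356323242, 27.163597106933594), 3.971501588821411) [0.2219 0.2313 0.2376]
(85, 285) [0.4195 0.3629 0.18  ]
(140, 260) [0.4727 0.248  0.1759]
(195, 280) [0.4301 0.1276 0.1783]
(195, 235) [0.5265 0.13   0.1771]
(140, 205) [0.5924 0.2522 0.1768]
(100, 205) [0.592  0.3387 0.1811]
(190, 195) [0.614  0.1427 0.1785]
floor [0.1741 0.1774 0.1805]
((473.5489807128906, 248.09329223632812), (268.2720642089844, 128.46893310546875), 89.92548370361328)
222 [0.555 0.251 0.175]
224 [0.55  0.249 0.183]
226 [0.546 0.251 0.175]
228 [0.542 0.25  0.178]
230 [0.538 0.25  0.177]
232 [0.533 0.25  0.176]
234 [0.529 0.25  0.176]
236 [0.524 0.249 0.178]
238 [0.52  0.25  0.177]
240 [0.516 0.25  0.176]
242 [0.512 
[... 227 characters left out ...]
]
262 [0.468 0.246 0.181]
264 [0.464 0.247 0.177]
266 [0.46  0.247 0.176]
268 [0.456 0.247 0.178]
270 [0.451 0.247 0.175]
272 [0.447 0.247 0.176]
274 [0.443 0.247 0.177]
276 [0.439 0.246 0.178]
278 [0.434 0.246 0.177]
280 [0.43  0.246 0.177]
282 [0.426 0.246 0.178]
284 [0.422 0.246 0.176]
286 [0.417 0.246 0.177]
288 [0.414 0.237 0.205]
290 [0.407 0.256 0.141]
292 [0.403 0.256 0.141]
294 [0.399 0.256 0.142]
296 [0.394 0.256 0.142]
298 [0.39  0.256 0.141]
300 [0.385 0.256 0.138]
302 [0.379 0.263 0.116]
304 [0.367 0.298 0.002]
306 [0.362 0.298 0.001]
308 [0.373 0.237 0.2  ]
310 [0.369 0.235 0.204]
312 [0.365 0.237 0.199]
314 [0.342 0.297 0.002]
316 [ 0.337  0.298 -0.001]
318 [0.332 0.296 0.003]
```

```bash
cat > wash2.py <<'E'
from h import *
c=read_camera("top");W=cloud(c);g=c["pixels"].astype(int);Z=W[...,2]
# bar centre line by edges per column
pts=[]
for u in range(112,166):
    col=[v for v in range(303,320) if 0.19<Z[v,u]<0.212]
    if len(col)>3: pts.append(plane(c,u,np.mean(col),0.2)[:2])
pts=np.array(pts);vx,vy,x0,y0=cv2.fitLine(pts.astype(np.float32),cv2.DIST_HUBER,0,.01,.01).ravel()
print("bar",pts.mean(0),"dir",np.degrees(np.arctan2(vy,vx)), len(pts))
# tray front wall inner edge & lid front edge by rows: floor extents per row
yaws=[]
fr=[]
for u in range(85,200,2):
    col=[v for v in range(270,298) if 0.192<Z[v,u]<0.215]
    if col: fr.append(plane(c,u,np.mean(col),0.205)[:2])
fr=np.array(fr);print("frontwall",len(fr));
if len(fr)>5: l=cv2.fitLine(fr.astype(np.float32),cv2.DIST_HUBER,0,.01,.01).ravel();print(l,np.degrees(np.arctan2(l[1],l[0])),np.median(fr,0))
# wall tops left/right
for (a,b,n) in[(68,82,"L"),(196,212,"R")]:
    q=[]
    for v in range(240,282,2):
        r=[u for u in range(a,b) if 0.195<Z[v,u]<0.215]
        if r:q.append(plane(c,np.mean(r),v,0.205)[:2])
    q=np.array(q)
    if len(q)>5:
        l=cv2.fitLine(q.astype(np.float32),cv2.DIST_HUBER,0,.01,.01).ravel();print(n,len(q),l,np.degrees(np.arctan2(l[1],l[0])),np.median(q,0))
# box top
m=np.zeros(Z.shape,bool);m[250:300,212:245]=1
m&=(Z>0.118)&(Z<0.137);m&=W[...,1]<0.093
P=W[m];r=cv2.minAreaRect((P[:,:2]*1000).astype(np.float32));print("box",r)
# button dark disc / white ring
for nm,mm in(("dark",g.max(2)<75),("white",g.min(2)>200)):
    k=np.zeros(Z.shape,np.uint8);k[257:288,214:243]=mm[257:288,214:243]
    n,l,st,ce=cv2.connectedComponentsWithStats(k)
    for i in range(1,n):
        if st[i,4]>20:
            zz=Z[l==i];print(nm,ce[i],st[i],np.median(zz),plane(c,*ce[i],0.15))
# side view: scene
E
python3 wash2.py
python3 - <<'E'
from h import *
c=read_camera("scene");W=cloud(c);
save(c,"lever_s",(260,80,460,240),4)
for u,v in [(292,168),(293,171),(318,160)]: print(W[v,u])
w=read_camera("top");V=W
E
```

```text
bar [0.36867543 0.23979391] dir -87.696915 54
frontwall 58
[ 0.06577718 -0.9978343   0.4162334   0.21811154] -86.228516 [0.41530058 0.23265937]
L 21 [0.99734354 0.07284127 0.47014552 0.37773204] 4.1771965 [0.47216044 0.37720644]
R 21 [0.99848086 0.05509994 0.4726345  0.11425263] 3.158594 [0.47210117 0.11402656]
box ((445.54541015625, 63.64322280883789), (76.18882751464844, 61.28593063354492), 3.434539318084717)
dark [225.08888889 273.26666667] [222 268   9  10  45] 0.15178822285077903 [0.44412972 0.06695806 0.15      ]
white [228.22916667 272.01388889] [218 263  20  20 144] 0.14146346347778868 [0.4468589  0.06007755 0.15      ]
[0.45303033 0.06059527 0.15004834]
[0.45779245 0.05981262 0.14375426]
[0.55871309 0.04567299 0.22516228]
```

View pics/lever_s.png

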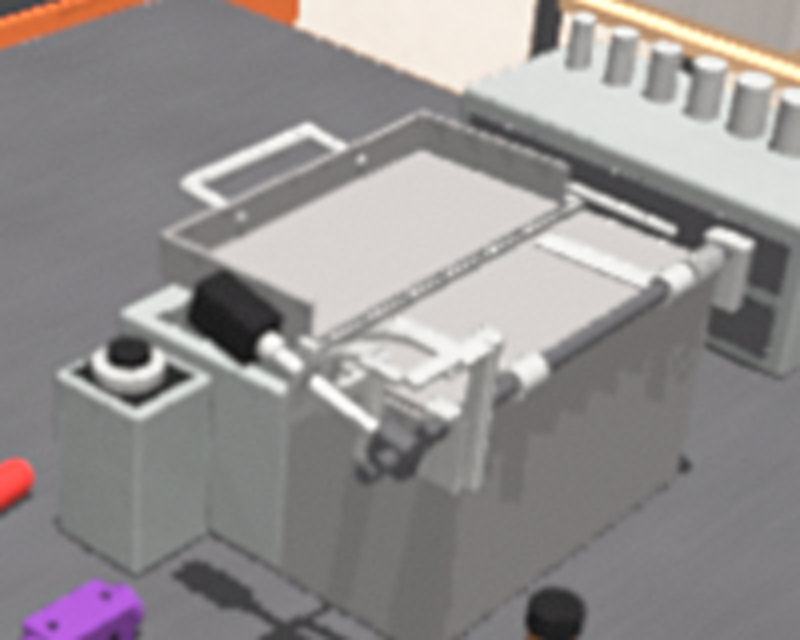

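```bash
cat >> h.py <<'E'
from scipy.spatial.transform import Rotation as Ro
O=np.array([.5395,.2497]);YAW=3.4
def wl(x,y): # washer local (m) -> world xy
    a=np.radians(YAW);return O+np.array([np.cos(a)*x-np.sin(a)*y,np.sin(a)*x+np.cos(a)*y])
def go(x,y,z,th,start=None):
    """turn first, then shares along tool axes in the turned frame (units of rows)"""
    s=get_state()
    if start is None:
        R=Ro.from_quat(s["tcp_rot"]).as_matrix();p=s["eef_pos"];t0=np.degrees(np.arctan2(R[1,0],R[0,0]))
    else: p=np.array(start[:3]);t0=start[3]
    dt=(t0-th+90)%180-90
    dt2=dt if abs(dt)<=90 else dt
    t1=np.radians(t0-dt2)
    d=np.array([x,y,z])-p
    ex=np.array([np.cos(t1),np.sin(t1)]);ey=np.array([np.sin(t1),-np.cos(t1)])
    print("from",p.round(4),round(t0,1),"turn",round(dt2/5,3),"(th",round(np.degrees(t1),1),") shares",np.round([d[:2]@ex/.04,d[:2]@ey/.04,-d[2]/.04],3),"F",s["contact_force"].round(1),"op",round(s["opening"],3),"t",round(s["time"],2))
    return (x,y,z,np.degrees(t1))
E
python3 meas.py | grep 25[34]
python3 - <<'E'
from h import *
# two-view height check of valves: scene rays vs top rays
c=read_camera("top");s=read_camera("scene")
g=s["pixels"].astype(int);W=cloud(s)
m=((W[...,2]>.015)&(W[...,2]<.05)&(g.min(2)>120)&((g.max(2)-g.min(2))<25)).astype(np.uint8)
n,l,st,ce=cv2.connectedComponentsWithStats(m)
for i in range(1,n):
    if 150<st[i,4]<1500: print(ce[i].round(),st[i,4],W[l==i].mean(0).round(3),np.percentile(W[l==i][:,2],97).round(4))
go(.5977,-.2945,.12,47.6)
E
```

```text
[310. 195.] 475 [253. 254. 254.] c [ 637.6 -128.8] size [36.1 84.1] ang 12.5 zmed 0.0356 z95 0.0397
[377. 211.] 494 [253. 253. 253.] c [ 598.  -293.8] size [83.8 36.1] ang 47.3 zmed 0.0358 z95 0.0395
[363. 279.] 507 [254. 213. 238.] c [ 427.9 -255.3] size [83.8 36.1] ang 16.7 zmed 0.0357 z95 0.0396
[308. 274.] 485 [253. 254. 254.] c [ 441.6 -122. ] size [35.9 84. ] ang 3.8 zmed 0.0355 z95 0.0392
[381.   4.] 220 [-0.882  2.007  0.031] 0.0487
[456.  39.] 1046 [-0.13   1.725  0.03 ] 0.0373
[285.  52.] 980 [-0.57   0.917  0.017] 0.0211
[ 33. 119.] 229 [-0.607 -0.294  0.025] 0.047
[470. 158.] 262 [0.621 0.65  0.033] 0.0488
[303. 209.] 588 [0.483 0.073 0.033] 0.0491
[235. 234.] 465 [ 0.451 -0.123  0.032] 0.0392
[283. 278.] 532 [ 0.645 -0.132  0.033] 0.039
[349. 280.] 341 [ 0.747 -0.031  0.036] 0.0493
[211. 303.] 700 [ 0.606 -0.297  0.032] 0.0385
[226. 382.] 665 [ 0.778 -0.382  0.024] 0.0287
[ 52. 381.] 1144 [ 0.57  -0.629  0.02 ] 0.0235
from [ 0.2584 -0.6236  0.2076] 22.5 turn -5.019 (th 47.6 ) shares [11.796  0.717  2.19 ] F [-0.4  0.2 -0. ] op 0.998 t 0.75
```

Call:
{"name": "step_arm", "arguments": {"targets": [[[0.65, 0, 0, 0, -1], [0.65, 0, 0, 0, -1], [0.65, 0, 0, 0, -1], [0.65, 0, 0, 0, -1], [0.65, 0, 0, 0, -1], [0.65, 1, 0.06, 0, 0], [0.65, 1, 0.06, 0, 0], [0.65, 1, 0.06, 0, 0], [0.65, 1, 0.06, 0, 0], [0.65, 1, 0.06, 0, 0]]], "squeeze": 50}}

```text
time: 1.58
eef_pos: [0.4033, -0.4829, 0.2077]
tcp_rot: [0.915, 0.403, 0.0, 0.0]
contact_force: [0.5, 0.0, 0.1]
opening: 0.647
```

Call:
{"name": "step_arm", "arguments": {"targets": [[[0.65, 1, 0.06, 0, 0], [0.65, 1, 0.06, 0, 0], [0.65, 1, 0.06, 0.2, 0], [0.65, 1, 0.06, 0.4, 0], [0.65, 1, 0.06, 0.5, 0], [0.65, 1, 0.06, 0.5, 0], [0.65, 0.8, 0.06, 0.6, 0], [0.65, 0, 0, 0, 0]]]}}

```text
time: 2.25
eef_pos: [0.5942, -0.2933, 0.1168]
tcp_rot: [0.914, 0.405, -0.001, -0.004]
contact_force: [-0.9, 0.1, -0.2]
opening: 0.648
```

```bash
python3 - <<'E'
from h import *
go(.5978,-.2942,.006,47.5)
c=read_camera("wrist");save(c,"w1")
E
python3 meas.py | grep 25[34]
```

```text
from [ 0.5942 -0.2933  0.1168] 47.8 turn 0.062 (th 47.5 ) shares [0.044 0.082 2.77 ] F [-0.9  0.1 -0.2] op 0.648 t 2.25
[310. 195.] 475 [254. 254. 254.] c [ 637.7 -128.6] size [36.6 84.5] ang 13.8 zmed 0.0354 z95 0.0394
```

View pics/w1.png

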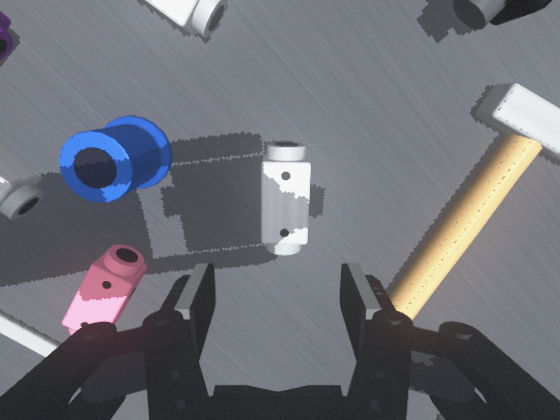

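The white block sits at (285,205), between the fingers and aligned with them. The pink one at (105,290) is well clear. Descending.

Call:
{"name": "step_arm", "arguments": {"targets": [[[0.65, 0.05, 0.08, 0.9, 0], [0.65, 0, 0, 0.9, 0], [0.65, 0, 0, 0.5, 0], [0.65, 0, 0, 0.4, 0], [0.65, 0, 0, 0, 0]]]}}

```text
time: 2.82
eef_pos: [0.5944, -0.3009, 0.0119]
tcp_rot: [0.916, 0.402, -0.002, -0.002]
contact_force: [-0.4, -0.1, -0.0]
opening: 0.65
```

Call:
{"name": "step_arm", "arguments": {"targets": [[[0, 0, 0, 0, 0], [0, 0, 0, 0, 0], [0, 0, 0, 0, 0], [0, 0, 0, 0, 0], [0, 0, 0, 0, 0], [0, 0, 0, 0, 0]]]}}

```text
time: 3.32
eef_pos: [0.5976, -0.3008, 0.0159]
tcp_rot: [0.915, 0.403, 0.0, 0.001]
contact_force: [-0.1, 0.7, 0.1]
opening: -0.0
```

Call:
{"name": "step_arm", "arguments": {"targets": [[[0, 0, 0, -0.5, 0], [0, 0, 0, -1, 0], [0, 0, 0, -1, 0], [0, 0, 0, -1, 0], [0, 0, 0, -1, 0], [0, 0, 0, -1, 0], [0, 0, 0, -0.9, 0], [0, 0, 0, 0, 0]]]}}

```text
time: 3.98
eef_pos: [0.6005, -0.3026, 0.283]
tcp_rot: [0.915, 0.403, 0.005, 0.008]
contact_force: [0.8, -0.5, 1.7]
opening: -0.003
```

Run:
```python
from h import *
c=read_camera("wrist");save(c,"w2")
p=wl(-.062,.085)
print(p);go(*p,.25,3.4)
```

```text
[0.47256809 0.33087339]
from [ 0.5995 -0.3019  0.2786] 47.5 turn 8.825 (th 3.4 ) shares [ -2.229 -15.98    0.714] F [ 0.1 -0.5  0.2] op -0.001 t 4.03
```

View pics/w2.png

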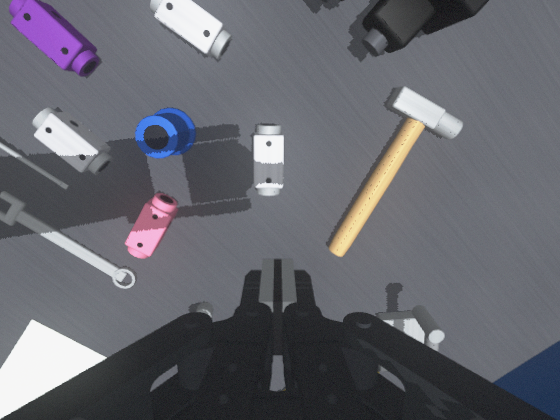

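The fingers closed empty, because the valve is still at (268,158). I'll locate it with the wrist camera.

```bash
cat > meas2.py <<'E'
from h import *
import sys
def find(name):
    c=read_camera(name);W=cloud(c);g=c["pixels"].astype(int);Z=W[...,2]
    m=((Z>0.018)&(Z<0.055)).astype(np.uint8)
    n,l,st,ce=cv2.connectedComponentsWithStats(m,connectivity=4)
    for i in range(1,n):
        if st[i,4]<250: continue
        k=l==i;P=W[k];hi=P[:,2]>.026
        if hi.sum()<150: continue
        r=cv2.minAreaRect(P[hi,:2].astype(np.float32)*1000)
        a,b=r[1]; ang=r[2] if a>b else r[2]+90
        if 76<max(a,b)<95 and 28<min(a,b)<45: print(name,ce[i].round(),np.median(g[k],0),"c",np.round(r[0],1),np.round(r[1],1),"long",round(ang,1),"z",np.percentile(P[:,2],[50,90]).round(4))
    return c
if __name__=="__main__":
    for n in sys.argv[1:]: find(n)
E
python3 meas2.py wrist top
python3 - <<'E'
from h import *
s=get_state();print(s["eef_pos"]);c=read_camera("wrist");R,t=Rt(c);print(-R.T@t,R)
W=cloud(c);print(W[158,268],W[130,268],W[190,268],W[250,450])
E
```

```text
wrist [52. 35.] [157.  86. 205.] c [520.3 -41.4] [37.  84.7] long 92.8 z [0.0354 0.0369]
wrist [194.  24.] [241. 242. 244.] c [ 639.  -129.2] [36.2 83.8] long 103.8 z [0.0356 0.0369]
wrist [ 70. 141.] [213. 216. 220.] c [ 443.  -122.4] [36.7 84.7] long 93.2 z [0.0354 0.0369]
wrist [271. 159.] [205.5 210.5 215. ] c [ 599.7 -294.5] [83.7 35.2] long 46.4 z [0.0355 0.0367]
wrist [151. 227.] [224.  140.  170.5] c [ 429.2 -254.9] [85.7 36.4] long 16.7 z [0.0357 0.037 ]
top [310. 195.] [254. 254. 254.] c [ 637.7 -128.9] [36.7 84.1] long 103.0 z [0.0354 0.0386]
top [275. 242.] [216. 117. 240.] c [518.8 -40.7] [35.8 84.7] long 93.2 z [0.0357 0.0392]
top [308. 274.] [253. 253. 253.] c [ 441.6 -121.9] [35.9 84.2] long 93.8 z [0.036  0.0388]
[ 0.5972194  -0.30041229  0.27135443]
[ 0.64962853 -0.24253567  0.43774137] [[ 7.37118106e-01 -6.75763581e-01  6.92536395e-04]
 [-6.43765665e-01 -7.01902649e-01  3.04792453e-01]
 [-2.05481546e-01 -2.25113867e-01 -9.52418543e-01]]
[ 0.59652168 -0.28509783  0.03497919] [ 0.61758552 -0.26230799  0.02953718] [ 0.56975717 -0.31366441  0.03074736] [ 0.68808952 -0.54810411 -0.00184773]
```

Run:
```python
from h import *
s=get_state();print(s["eef_pos"],Ro.from_quat(s["tcp_rot"]).as_matrix().round(3).tolist())
c=read_camera("wrist");W=cloud(c)
for v in range(252,320,4): print(v,W[v,270].round(3),W[v,287].round(3))
print("tcp pix",proj(c,[s["eef_pos"]]))
t=read_camera("scene");save(t,"s2",(100,100,400,325),2.6);print(proj(t,[s["eef_pos"]]))
```

```text
[ 0.59661646 -0.30003304  0.26942588] [[0.675, 0.737, -0.002], [0.737, -0.675, 0.001], [-0.0, -0.002, -1.0]]
252 [ 0.506 -0.383  0.   ] [ 0.522 -0.399 -0.   ]
256 [ 0.502 -0.387  0.001] [ 0.519 -0.403  0.001]
260 [ 0.601 -0.29   0.298] [ 0.607 -0.294  0.299]
264 [ 0.602 -0.289  0.303] [ 0.607 -0.294  0.303]
268 [ 0.602 -0.29   0.306] [ 0.606 -0.295  0.305]
272 [ 0.602 -0.29   0.309] [ 0.606 -0.295  0.308]
276 [ 0.602 -0.29   0.312] [ 0.607 -0.294  0.313]
280 [ 0.602 -0.29   0.315] [ 0.607 -0.294  0.316]
284 [ 0.602 -0.29   0.319] [ 0.607 -0.294  0.318]
288 [ 0.602 -0.29   0.321] [ 0.607 -0.294  0.322]
292 [ 0.602 -0.29   0.324] [ 0.606 -0.294  0.324]
296 [ 0.602 -0.29   0.327] [ 0.607 -0.294  0.327]
300 [ 0.602 -0.29   0.33 ] [ 0.606 -0.294  0.329]
304 [ 0.601 -0.291  0.33 ] [ 0.606 -0.295  0.33 ]
308 [ 0.603 -0.289  0.336] [ 0.607 -0.293  0.336]
312 [ 0.602 -0.29   0.337] [ 0.607 -0.293  0.339]
316 [ 0.603 -0.289  0.341] [ 0.607 -0.293  0.341]
tcp pix [[277.91711641 254.46122653]]
[[194.91849776 209.76064284]]
```

View pics/s2.png

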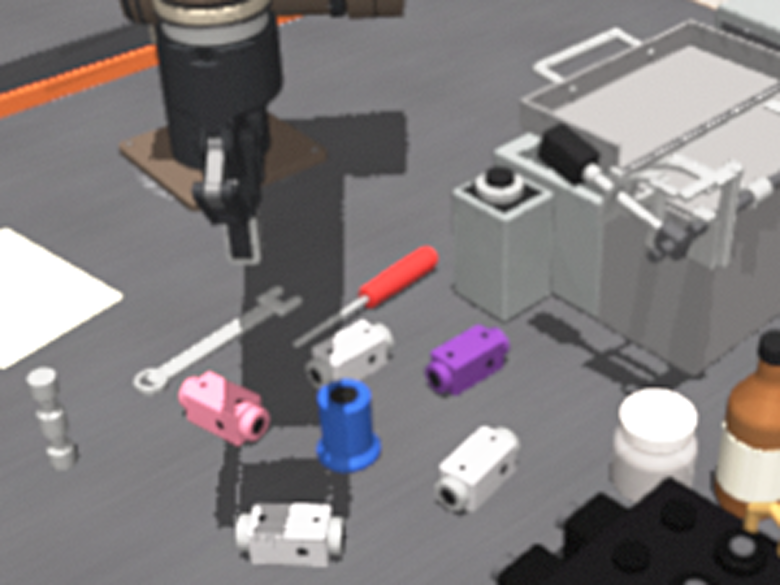

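The wrist depth and the scene view agree that the shut fingertips sit about 26 mm above the reported TCP (z 0.296 against 0.269). I'll allow for that, and check it again just above the part.

Run:
```python
from h import *
go(.599,-.294,.04,46.9)
```

```text
from [ 0.5963 -0.2999  0.2681] 47.5 turn 0.122 (th 46.9 ) shares [ 0.153 -0.051  5.703] F [-0.2  0.2  0.7] op -0.002 t 4.28
```

Call:
{"name": "step_arm", "arguments": {"targets": [[[0.65, 0.15, -0.05, 0.5, 0.1], [0.65, 0, 0, 1, 0], [0.65, 0, 0, 1, 0], [0.65, 0, 0, 1, 0], [0.65, 0, 0, 1, 0], [0.65, 0, 0, 0.7, 0], [0.65, 0, 0, 0.5, 0], [0.65, 0, 0, 0, 0], [0.65, 0, 0, 0, 0], [0.65, 0, 0, 0, 0]]]}}

```text
time: 5.12
eef_pos: [0.6003, -0.2951, 0.0437]
tcp_rot: [0.917, 0.399, 0.0, 0.0]
contact_force: [0.2, -0.4, 0.5]
opening: 0.65
```

```bash
python3 - <<'E'
from h import *
go(.599,-.294,-.022,46.9)
s=get_state()
c=read_camera("wrist");W=cloud(c);save(c,"w3")
t=read_camera("scene");save(t,"s3",(130,200,290,320),4)
z=W[...,2]
R=Ro.from_quat(s["tcp_rot"]).as_matrix()
L=(W-s["eef_pos"])@R   # tool frame
# finger points: |x|<.015, z< 0 region
m=(np.abs(L[...,0])<.02)&(np.abs(L[...,1])<.05)&(L[...,2]>-.08)&(z>.04)
P=L[m];
for sg in(-1,1):
    q=P[P[:,1]*sg>0]; print(len(q),"tip z(tool)",np.percentile(q[:,2],[97,99,100]).round(4),"y",np.percentile(q[q[:,2]>np.percentile(q[:,2],80)][:,1],[2,50,98]).round(4))
E
python3 meas2.py wrist
```

```text
from [ 0.6003 -0.2951  0.0437] 47.0 turn 0.022 (th 46.9 ) shares [-0.002 -0.044  1.643] F [ 0.2 -0.4  0.5] op 0.65 t 5.12
4364 tip z(tool) [-0.0335 -0.0308 -0.0279] y [-0.041  -0.0283 -0.0277]
4398 tip z(tool) [-0.0336 -0.0307 -0.0273] y [0.0273 0.0277 0.0403]
wrist [274. 236.] [169. 172. 179.] c [ 599.2 -294.4] [85.8 36.1] long 46.8 z [0.0357 0.0366]
```

View pics/w3.png

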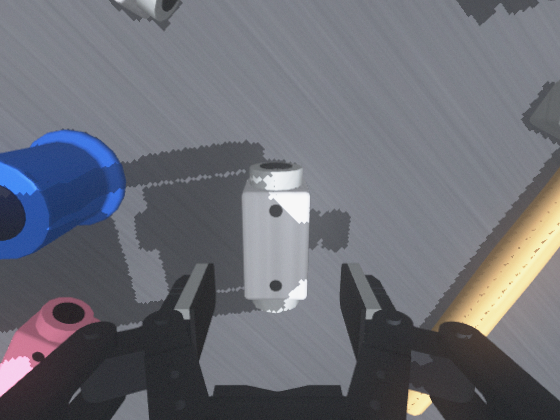

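View pics/s3.png

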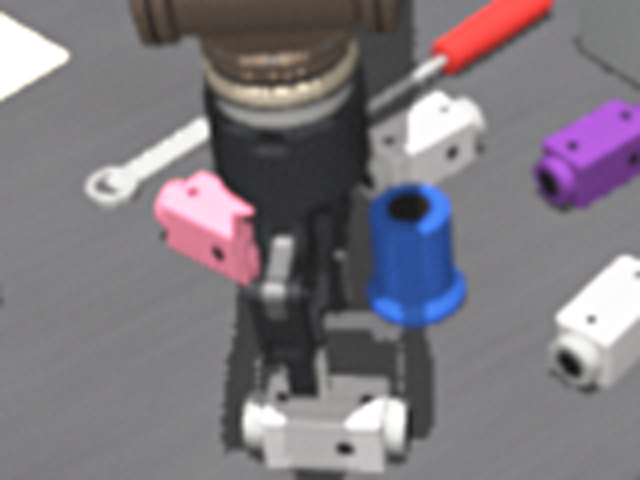

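Call:
{"name": "step_arm", "arguments": {"targets": [[[0.65, 0, 0, 0.8, 0], [0.65, 0, 0, 0.4, 0], [0.65, 0, 0, 0.3, 0], [0.65, 0, 0, 0.1, 0], [0.65, 0, 0, 0, 0], [0.65, 0, 0, 0, 0]]]}}

```text
time: 5.77
eef_pos: [0.6, -0.2949, -0.0208]
tcp_rot: [0.917, 0.399, 0.0, 0.0]
contact_force: [0.9, 0.2, 0.2]
opening: 0.649
```

Call:
{"name": "step_arm", "arguments": {"targets": [[[0, 0, 0, 0, 0], [0, 0, 0, 0, 0], [0, 0, 0, 0, 0], [0, 0, 0, 0, 0], [0, 0, 0, 0, 0]]]}}

```text
time: 6.18
eef_pos: [0.6009, -0.2955, -0.0195]
tcp_rot: [0.917, 0.399, 0.001, 0.001]
contact_force: [0.7, 0.8, 4.7]
opening: 0.412
```

Gripped at 0.412, about 36 mm. Now I lift and turn.

Call:
{"name": "step_arm", "arguments": {"targets": [[[0, 0, 0, -0.4, 0], [0, 0, 0, -0.8, 1], [0, 0, 0, -0.9, 1], [0, 0, 0, -0.9, 1], [0, 0, 0, -0.9, 1], [0, 0, 0, -0.9, 1], [0, 0, 0, -0.9, 1], [0, 0, 0, -0.9, 1], [0, 0, 0, -0.4, 1], [0, 0, 0, 0, 0.7]]]}}

```text
time: 7.02
eef_pos: [0.6014, -0.2958, 0.2666]
tcp_rot: [1.0, 0.029, 0.004, 0.003]
contact_force: [0.1, 0.4, -0.2]
opening: 0.412
```

Run:
```python
from h import *
p=wl(-.062,.085)
go(*p,.25,3.4);print(p)
c=read_camera("wrist");save(c,"w4")
```

```text
from [ 0.6014 -0.2958  0.2666] 3.3 turn -0.022 (th 3.4 ) shares [ -2.287 -15.831   0.415] F [ 0.1  0.4 -0.2] op 0.412 t 7.02
[0.47256809 0.33087339]
```

View pics/w4.png

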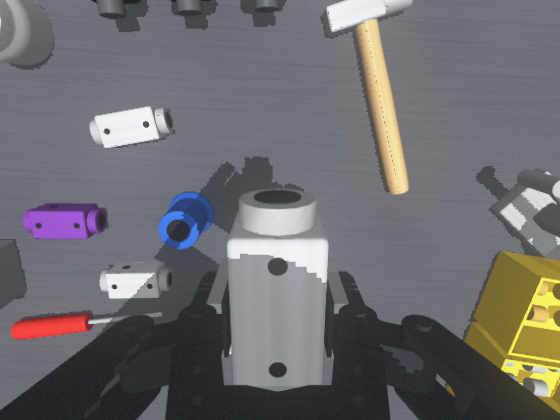

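The block is firmly held. Moving it across to the tray's left end.

Call:
{"name": "step_arm", "arguments": {"targets": [[[0, -0.14, -0.5, 0, 0], [0, -0.14, -0.9, 0, 0], [0, -0.14, -0.98, 0, 0], [0, -0.14, -0.98, 0, 0], [0, -0.14, -0.98, 0, 0], [0, -0.14, -0.98, 0, 0], [0, -0.14, -0.98, 0, 0], [0, -0.14, -0.98, 0, 0], [0, -0.14, -0.98, 0, 0], [0, -0.14, -0.98, 0, 0]]]}}

```text
time: 7.9
eef_pos: [0.5193, 0.0725, 0.2576]
tcp_rot: [1.0, 0.031, -0.001, -0.0]
contact_force: [0.5, 0.3, -0.7]
opening: 0.413
```

Call:
{"name": "step_arm", "arguments": {"targets": [[[0, -0.14, -0.98, 0, 0], [0, -0.14, -0.98, 0, 0], [0, -0.14, -0.98, 0, 0], [0, -0.14, -0.98, 0, 0], [0, -0.14, -0.98, 0, 0], [0, -0.14, -0.9, 0, 0], [0, -0.05, -0.8, 0, 0], [0, 0, 0, 0.2, 0], [0, 0, 0, 0, 0], [0, 0, 0, 0, 0]]]}}

```text
time: 8.73
eef_pos: [0.4684, 0.3313, 0.249]
tcp_rot: [1.0, 0.031, -0.002, 0.001]
contact_force: [-0.2, -0.3, -2.1]
opening: 0.412
```

Run:
```python
from h import *
p=wl(-.062,.085)
go(*p,.1575,3.4);print(p)
c=read_camera("wrist");save(c,"w5")
```

```text
from [0.4684 0.3313 0.249 ] 3.6 turn 0.035 (th 3.4 ) shares [0.103 0.017 2.288] F [-0.2 -0.3 -2.1] op 0.412 t 8.73
[0.47256809 0.33087339]
```

View pics/w5.png

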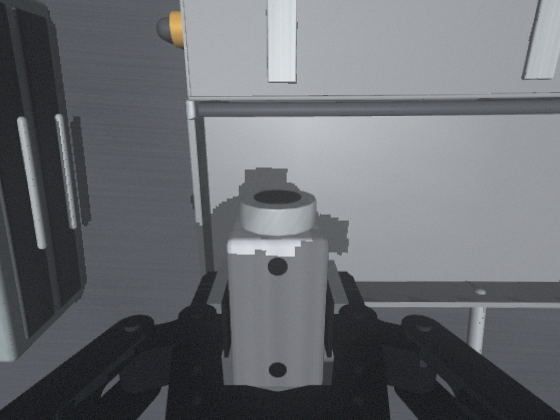

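Call:
{"name": "step_arm", "arguments": {"targets": [[[0, 0.1, 0.1, 0.9, 0], [0, 0, 0, 0.8, 0], [0, 0, 0, 0.3, 0], [0, 0, 0, 0.2, 0], [0, 0, 0, 0, 0], [0, 0, 0, 0, 0]]]}}

```text
time: 9.28
eef_pos: [0.4747, 0.3282, 0.1642]
tcp_rot: [1.0, 0.03, 0.001, -0.0]
contact_force: [-0.4, -0.2, -0.9]
opening: 0.416
```

Call:
{"name": "step_arm", "arguments": {"targets": [[[0, 0, 0, 0.1, 0], [0, 0, 0, 0, 0], [0.52, 0, 0, 0, 0], [0.52, 0, 0, 0, 0], [0.52, 0, 0, -0.2, 0], [0.52, 0, 0, -0.8, 0], [0.52, 0, 0, -1, 0], [0.52, 0, 0, -0.9, 0], [0.6, 0, 0, 0, 0], [0.6, 0, 0, 0, 0]]]}}

```text
time: 10.12
eef_pos: [0.4755, 0.3293, 0.2801]
tcp_rot: [1.0, 0.031, 0.004, -0.002]
contact_force: [-0.2, 0.6, -0.3]
opening: 0.598
```

```bash
python3 - <<'E'
from h import *
c=read_camera("wrist");save(c,"w6")
t=read_camera("top");save(t,"t6",(50,140,450,330),2)
go(.638,-.129,.25,103.4)
E
python3 meas2.py top
```

```text
from [0.4736 0.3283 0.275 ] 3.5 turn 16.023 (th -76.6 ) shares [12.073 -1.349  0.625] F [-0.2 -1.  -0.8] op 0.602 t 10.22
top [310. 195.] [254. 254. 254.] c [ 637.4 -128.7] [36.3 83.5] long 102.8 z [0.0354 0.0387]
top [275. 242.] [209.5 112.  236. ] c [518.8 -40.8] [35.9 84.1] long 92.9 z [0.0357 0.0391]
top [363. 279.] [254. 215. 240.] c [ 428.  -255.4] [84.  36.4] long 16.5 z [0.0355 0.0386]
top [308. 274.] [254. 254. 254.] c [ 441.5 -121.9] [35.9 84.2] long 93.8 z [0.0355 0.0389]
```

View pics/w6.png

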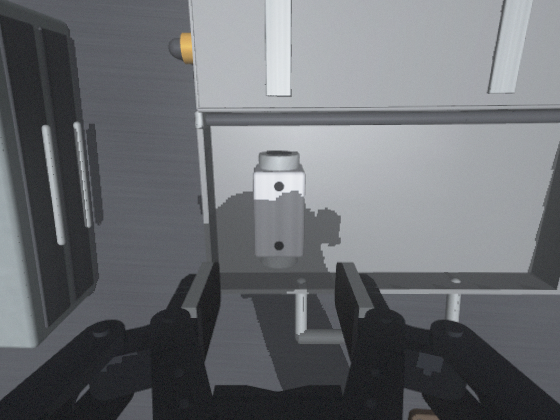

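View pics/t6.png

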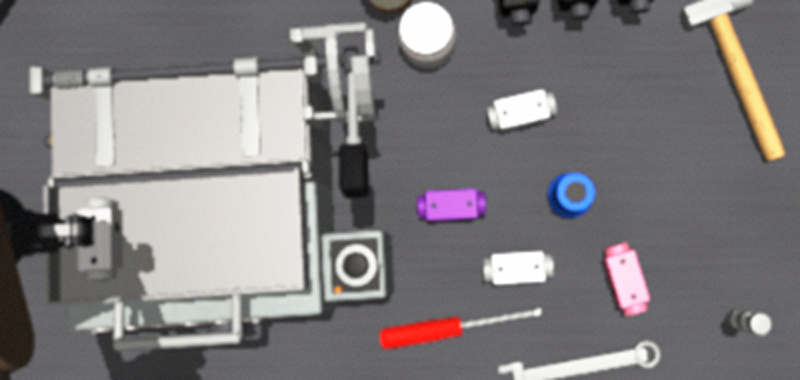

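Valve 1 lies well inside the tray. Next is the upper white one at top (310,195).

Call:
{"name": "step_arm", "arguments": {"targets": [[[0.65, 0.28, 0.9, 0, 0], [0.65, 0.28, 0.98, 0, 0], [0.65, 0.28, 0.98, 0, 0], [0.65, 0.28, 0.98, 0, 0], [0.65, 0.28, 0.98, 0, 0], [0.65, 0.28, 0.98, 0, 0], [0.65, 0.28, 0.98, 0, 0], [0.65, 0.28, 0.98, 0, 0], [0.65, 0.28, 0.98, 0, 0], [0.65, 0.28, 0.98, 0, 0]]]}}

```text
time: 11.1
eef_pos: [0.6088, -0.0547, 0.2726]
tcp_rot: [1.0, 0.031, -0.002, -0.001]
contact_force: [0.6, 0.3, 0.2]
opening: 0.646
```

Call:
{"name": "step_arm", "arguments": {"targets": [[[0.65, 0.28, 0.98, 0, 0], [0.65, 0.28, 0.9, 0, 0], [0.65, 0, 0, 0.3, -1], [0.65, 0, 0, 0.3, -1], [0.65, 0, 0, 0.3, -1], [0.65, 0, 0, 0.3, -1], [0.65, 0, 0, 0.3, -1], [0.65, 0, 0, 0.3, -1], [0.65, 0, 0, 0.3, -1], [0.65, 0, 0, 0.3, -1]]]}}

```text
time: 11.93
eef_pos: [0.6351, -0.1262, 0.1759]
tcp_rot: [0.928, 0.373, -0.002, -0.001]
contact_force: [-0.3, 0.2, -0.2]
opening: 0.653
```

Call:
{"name": "step_arm", "arguments": {"targets": [[[0.65, 0, 0, 0.3, -1], [0.65, 0, 0, 0.3, -1], [0.65, 0, 0, 0.3, -1], [0.65, 0, 0, 0.3, -1], [0.65, 0, 0, 0.3, -1], [0.65, 0, 0, 0, -1], [0.65, 0, 0, 0, -1], [0.65, 0, 0, 0, -1], [0.65, 0, 0, 0, -1], [0.65, 0, 0, 0, -1]]]}}

```text
time: 12.77
eef_pos: [0.6349, -0.1261, 0.1164]
tcp_rot: [0.684, 0.73, -0.001, -0.002]
contact_force: [-0.4, -0.3, 0.5]
opening: 0.65
```

Call:
{"name": "step_arm", "arguments": {"targets": [[[0.65, 0, 0, 0, -1], [0.65, 0, 0, 0, -1], [0.65, 0, 0, 0, 0]]]}}

```text
time: 13.02
eef_pos: [0.635, -0.1261, 0.1166]
tcp_rot: [0.618, 0.786, -0.001, -0.002]
contact_force: [0.1, 0.1, -0.3]
opening: 0.648
```

```bash
python3 meas2.py wrist top
python3 - <<'E'
from h import *
go(.638,-.129,-.0205,103.4)
c=read_camera("wrist");save(c,"w7")
E
```

```text
wrist [ 24. 137.] [159. 163. 167.] c [ 448.7 -122. ] [85.1 29.8] long 89.3 z [0.035  0.0367]
wrist [282. 205.] [116. 118. 123.] c [ 638.8 -128. ] [36.1 84.5] long 103.3 z [0.0356 0.0366]
top [363. 279.] [254. 217. 240.] c [ 428.  -255.3] [83.9 36.2] long 16.3 z [0.0356 0.0385]
from [ 0.6354 -0.1262  0.1172] 103.4 turn -0.005 (th 103.4 ) shares [-0.082  0.048  3.443] F [-0.7 -0.2  0.4] op 0.651 t 13.12
```

View pics/w7.png

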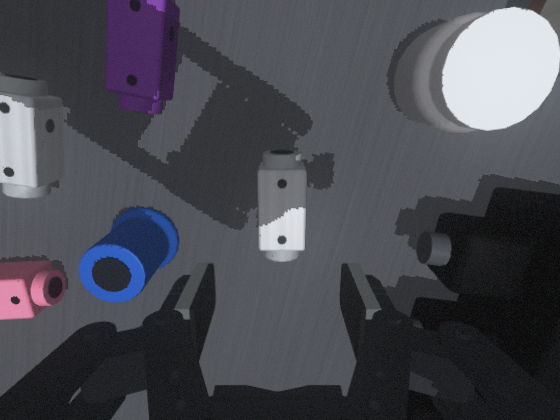

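The white block at (282,205) is aligned and clear of its neighbours. Descending and gripping.

Call:
{"name": "step_arm", "arguments": {"targets": [[[0.65, -0.06, 0.07, 0.8, 0], [0.65, 0, 0, 1, 0], [0.65, 0, 0, 0.8, 0], [0.65, 0, 0, 0.5, 0], [0.65, 0, 0, 0.3, 0], [0.65, 0, 0, 0, 0], [0.65, 0, 0, 0, 0], [0.65, 0, 0, 0, 0]]]}}

```text
time: 13.83
eef_pos: [0.6413, -0.1289, -0.0151]
tcp_rot: [0.619, 0.785, 0.001, 0.002]
contact_force: [-0.2, -0.4, -0.2]
opening: 0.651
```

Call:
{"name": "step_arm", "arguments": {"targets": [[[0, 0, 0, 0, 0], [0, 0, 0, 0, 0], [0, 0, 0, 0, 0], [0, 0, 0, 0, 0], [0, 0, 0, 0, 0]]]}}

```text
time: 14.25
eef_pos: [0.6414, -0.129, -0.0145]
tcp_rot: [0.619, 0.785, 0.001, 0.002]
contact_force: [-0.0, -0.8, 7.0]
opening: 0.41
```

Call:
{"name": "step_arm", "arguments": {"targets": [[[0, 0, 0, -0.4, 0], [0, 0, 0, -0.8, 0], [0, 0, 0, -0.9, 1], [0, 0, 0, -0.9, 1], [0, 0, 0, -0.9, 1], [0, 0, 0, -0.9, 1], [0, 0, 0, -0.9, 1], [0, 0, 0, -0.9, 1], [0, 0, 0, -0.3, 1], [0, 0, 0, 0, 1]]]}}

```text
time: 15.08
eef_pos: [0.6416, -0.1289, 0.2652]
tcp_rot: [0.851, 0.524, 0.003, 0.004]
contact_force: [-0.2, -0.3, -2.2]
opening: 0.411
```

Call:
{"name": "step_arm", "arguments": {"targets": [[[0, 0, 0, 0, 1], [0, 0, 0, 0, 1], [0, 0, 0, 0, 1], [0, 0, 0, 0, 1], [0, 0, 0, 0, 1], [0, 0, 0, 0, 1], [0, 0, 0, 0, 1], [0, 0, 0, 0, 1], [0, 0, 0, 0, 1], [0, 0, 0, 0, 1]]]}}

```text
time: 15.92
eef_pos: [0.639, -0.128, 0.2578]
tcp_rot: [0.993, 0.115, -0.001, -0.0]
contact_force: [-0.3, -0.5, -1.6]
opening: 0.408
```

Call:
{"name": "step_arm", "arguments": {"targets": [[[0, 0, 0, 0, 1], [0, 0, 0, 0, 1], [0, 0, 0, 0, 0]]]}}

```text
time: 16.17
eef_pos: [0.6391, -0.128, 0.2578]
tcp_rot: [1.0, 0.03, -0.001, -0.0]
contact_force: [-0.7, -0.5, -2.9]
opening: 0.411
```

Run:
```python
from h import *
p=wl(-.062,0)
go(*p,.25,3.4);print(p)
```

```text
from [ 0.6391 -0.128   0.2578] 3.4 turn 0.004 (th 3.4 ) shares [-3.475 -9.573  0.196] F [-0.7 -0.5 -2.9] op 0.411 t 16.17
[0.47760913 0.246023  ]
```

Call:
{"name": "step_arm", "arguments": {"targets": [[[0, -0.2, -0.5, 0, 0], [0, -0.35, -0.93, 0, 0], [0, -0.35, -0.93, 0, 0], [0, -0.35, -0.93, 0, 0], [0, -0.35, -0.93, 0, 0], [0, -0.35, -0.93, 0, 0], [0, -0.35, -0.93, 0, 0], [0, -0.35, -0.93, 0, 0], [0, -0.35, -0.93, 0, 0], [0, -0.35, -0.93, 0, 0]]]}}

```text
time: 17.0
eef_pos: [0.4827, 0.2192, 0.2586]
tcp_rot: [0.999, 0.032, -0.0, -0.0]
contact_force: [-0.3, -0.0, -2.2]
opening: 0.411
```

Call:
{"name": "step_arm", "arguments": {"targets": [[[0, -0.12, -0.7, 0, 0], [0, 0, 0, 0, 0], [0, 0, 0, 0, 0], [0, 0, 0, 0, 0]]]}}

```text
time: 17.33
eef_pos: [0.4774, 0.2451, 0.2585]
tcp_rot: [1.0, 0.031, -0.0, 0.0]
contact_force: [0.4, -0.3, -2.0]
opening: 0.409
```

Run:
```python
from h import *
p=wl(-.062,0)
go(*p,.165,3.4)
c=read_camera("wrist");save(c,"w8")
```

```text
from [0.4774 0.2451 0.2585] 3.6 turn 0.041 (th 3.4 ) shares [ 0.006 -0.023  2.337] F [ 0.4 -0.3 -2. ] op 0.409 t 17.33
```

View pics/w8.png

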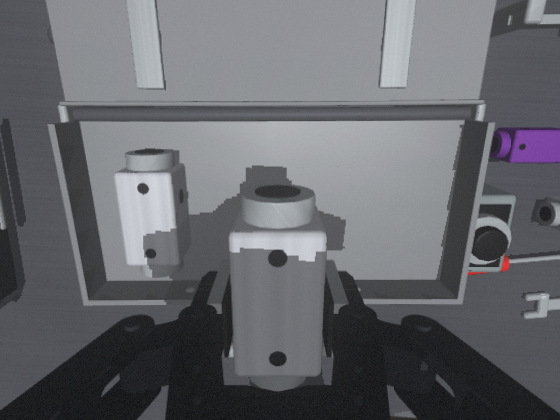

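Call:
{"name": "step_arm", "arguments": {"targets": [[[0, 0, 0, 0.9, 0], [0, 0, 0, 0.8, 0], [0, 0, 0, 0.4, 0], [0, 0, 0, 0.2, 0], [0, 0, 0, 0, 0], [0, 0, 0, 0, 0], [0.55, 0, 0, 0, 0], [0.55, 0, 0, 0, 0], [0.55, 0, 0, 0, 0]]]}}

```text
time: 18.13
eef_pos: [0.4791, 0.2456, 0.1691]
tcp_rot: [1.0, 0.031, 0.002, -0.001]
contact_force: [-0.3, 0.9, -0.2]
opening: 0.551
```

Call:
{"name": "step_arm", "arguments": {"targets": [[[0.55, 0, 0, -0.3, 0], [0.55, 0, 0, -0.9, 0], [0.55, 0, 0, -1, 0], [0.6, 0, 0, -0.6, 0], [0.65, 0, 0, 0, 0], [0.65, 0, 0, 0, 0]]]}}

```text
time: 18.63
eef_pos: [0.4789, 0.2458, 0.2828]
tcp_rot: [1.0, 0.031, 0.003, -0.001]
contact_force: [-0.4, 0.6, -0.0]
opening: 0.651
```

```bash
python3 - <<'E'
from h import *
go(.4417,-.122,.12,3.5)
c=read_camera("wrist");save(c,"w9")
E
python3 meas2.py top
```

```text
from [0.4789 0.2458 0.2828] 3.5 turn 0.004 (th 3.5 ) shares [-1.491  9.122  4.071] F [-0.4  0.6 -0. ] op 0.651 t 18.63
top [275. 242.] [218. 119. 241.] c [518.9 -40.7] [36.  84.6] long 92.9 z [0.0354 0.039 ]
top [363. 279.] [254. 224. 244.] c [ 427.8 -255.1] [84.4 36.5] long 17.6 z [0.0356 0.039 ]
top [308. 274.] [254. 254. 254.] c [ 441.5 -122. ] [35.9 84.3] long 93.7 z [0.0358 0.0389]
```

View pics/w9.png

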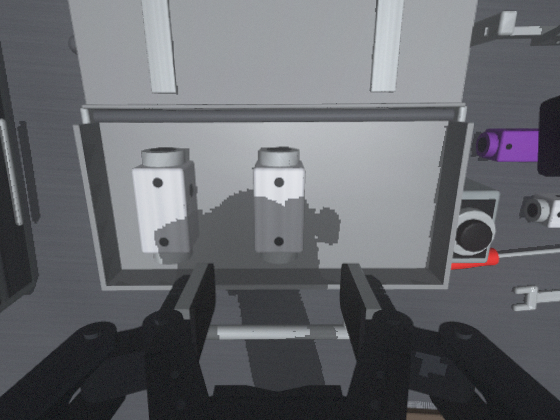

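Two are in. Now the third, at top (308,274).

Call:
{"name": "step_arm", "arguments": {"targets": [[[0.65, -0.15, 0.6, 0, 0], [0.65, -0.15, 0.95, 0, 0], [0.65, -0.15, 0.95, 0, 0], [0.65, -0.15, 0.95, 0, 0], [0.65, -0.15, 0.95, 0, 0], [0.65, -0.15, 0.95, 0, 0], [0.65, -0.15, 0.95, 0, 0], [0.65, -0.15, 0.95, 0, 0], [0.65, -0.15, 0.95, 0, 0], [0.65, -0.14, 0.92, 0, 0]]]}}

```text
time: 19.57
eef_pos: [0.439, -0.1238, 0.277]
tcp_rot: [1.0, 0.03, -0.001, -0.001]
contact_force: [0.0, 0.3, 0.1]
opening: 0.65
```

Call:
{"name": "step_arm", "arguments": {"targets": [[[0.65, 0, 0, 0.3, -1], [0.65, 0, 0, 0.3, -1], [0.65, 0, 0, 0.3, -1], [0.65, 0, 0, 0.3, -1], [0.65, 0, 0, 0.3, -1], [0.65, 0, 0, 0.3, -1], [0.65, 0, 0, 0.3, -1], [0.65, 0, 0, 0.3, -1], [0.65, 0, 0, 0.3, -1], [0.65, 0, 0, 0.3, -1]]]}}

```text
time: 20.4
eef_pos: [0.4391, -0.1217, 0.1563]
tcp_rot: [0.892, 0.452, -0.001, -0.002]
contact_force: [0.2, -0.5, 0.0]
opening: 0.65
```

Call:
{"name": "step_arm", "arguments": {"targets": [[[0.65, 0, 0, 0.3, -1], [0.65, 0, 0, 0.3, -1], [0.65, 0, 0, 0.3, -1], [0.65, 0, 0, 0, -1], [0.65, 0, 0, 0, -1], [0.65, 0, 0, 0, -1], [0.65, 0, 0, 0, -1], [0.65, 0, 0, 0, -1], [0.65, 0, 0, 0, 0], [0.65, 0, 0, 0, 0]]]}}

```text
time: 21.23
eef_pos: [0.4395, -0.1219, 0.1215]
tcp_rot: [0.686, 0.728, -0.0, -0.001]
contact_force: [0.1, -1.3, 0.4]
opening: 0.65
```

```bash
python3 meas2.py wrist
python3 - <<'E'
from h import *
go(.4425,-.122,-.0195,93.7)
c=read_camera("wrist");save(c,"w10")
E
```

```text
wrist [399.  95.] [203. 122. 238.] c [519.5 -40.2] [36.5 84.4] long 93.4 z [0.0355 0.0366]
wrist [282. 200.] [169. 172. 178.] c [ 442.7 -121.7] [36.  84.8] long 93.6 z [0.0356 0.0366]
wrist [257. 345.] [247. 202. 233.] c [ 428.9 -254.7] [84.9 37. ] long 16.1 z [0.0354 0.0365]
from [ 0.4397 -0.122   0.1218] 93.4 turn -0.063 (th 93.7 ) shares [-0.004  0.07   3.531] F [ 0.3 -0.8  0.2] op 0.647 t 21.28
```

View pics/w10.png

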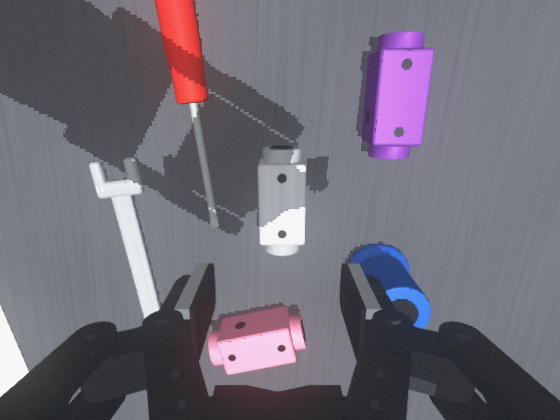

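Call:
{"name": "step_arm", "arguments": {"targets": [[[0.56, 0, 0.07, 0.8, 0], [0.56, 0, 0, 1, 0], [0.56, 0, 0, 0.8, 0], [0.56, 0, 0, 0.5, 0], [0.56, 0, 0, 0.38, 0], [0.56, 0, 0, 0, 0], [0.56, 0, 0, 0, 0], [0.56, 0, 0, 0, 0]]]}}

```text
time: 22.0
eef_pos: [0.4441, -0.1227, -0.0154]
tcp_rot: [0.685, 0.728, 0.0, 0.001]
contact_force: [1.6, 0.1, -0.2]
opening: 0.56
```

Call:
{"name": "step_arm", "arguments": {"targets": [[[0, 0, 0, 0, 0], [0, 0, 0, 0, 0], [0, 0, 0, 0, 0], [0, 0, 0, 0, 0], [0, 0, 0, 0, 0]]]}}

```text
time: 22.42
eef_pos: [0.4448, -0.123, -0.0146]
tcp_rot: [0.685, 0.728, 0.0, 0.002]
contact_force: [-1.1, 0.3, 5.9]
opening: 0.409
```

Call:
{"name": "step_arm", "arguments": {"targets": [[[0, 0, 0, -0.4, 0], [0, 0, 0, -0.8, 0], [0, 0, 0, -0.9, 1], [0, 0, 0, -0.9, 1], [0, 0, 0, -0.9, 1], [0, 0, 0, -0.9, 1], [0, 0, 0, -0.9, 1], [0, 0, 0, -0.9, 1], [0, 0, 0, -0.3, 1], [0, 0, 0, 0, 1]]]}}

```text
time: 23.25
eef_pos: [0.4451, -0.1232, 0.2649]
tcp_rot: [0.894, 0.448, 0.003, 0.004]
contact_force: [-0.2, 0.8, -1.8]
opening: 0.411
```

Call:
{"name": "step_arm", "arguments": {"targets": [[[0, 0, 0, 0, 1], [0, 0, 0, 0, 1], [0, 0, 0, 0, 1], [0, 0, 0, 0, 1], [0, 0, 0, 0, 1], [0, 0, 0, 0, 1], [0, 0, 0, 0, 1], [0, 0, 0, 0, 1], [0, 0, 0, 0, 1], [0, 0, 0, 0, 1]]]}}

```text
time: 24.08
eef_pos: [0.4427, -0.1219, 0.259]
tcp_rot: [1.0, 0.028, -0.0, -0.0]
contact_force: [-0.3, 1.7, -1.9]
opening: 0.413
```

Run:
```python
from h import *
p=wl(-.062,-.083)
go(*p,.25,3.4);print(p)
```

```text
from [ 0.4427 -0.1219  0.259 ] 3.3 turn -0.029 (th 3.4 ) shares [ 1.416 -7.056  0.224] F [-0.3  1.7 -1.9] op 0.413 t 24.08
[0.48253156 0.1631691 ]
```

Call:
{"name": "step_arm", "arguments": {"targets": [[[0, 0.1, -0.5, 0, 0], [0, 0.19, -0.95, 0, 0], [0, 0.19, -0.95, 0, 0], [0, 0.19, -0.95, 0, 0], [0, 0.19, -0.95, 0, 0], [0, 0.19, -0.95, 0, 0], [0, 0.19, -0.95, 0, 0], [0, 0.18, -0.85, 0, 0], [0, 0, 0, 0, 0], [0, 0, 0, 0, 0]]]}}

```text
time: 24.92
eef_pos: [0.4819, 0.1642, 0.2589]
tcp_rot: [0.999, 0.032, -0.001, 0.0]
contact_force: [-0.1, 0.0, -1.9]
opening: 0.408
```

Run:
```python
from h import *
p=wl(-.062,-.083)
go(*p,.165,3.4)
c=read_camera("wrist");save(c,"w11")
```

```text
from [0.4819 0.1642 0.2589] 3.7 turn 0.064 (th 3.4 ) shares [0.013 0.026 2.346] F [-0.1  0.  -1.9] op 0.408 t 24.92
```

View pics/w11.png

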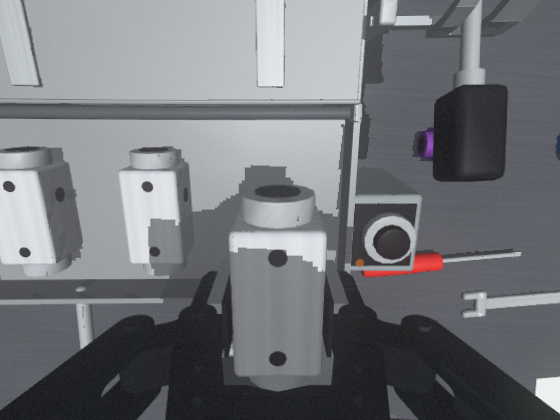

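Call:
{"name": "step_arm", "arguments": {"targets": [[[0, 0, 0, 0.9, 0], [0, 0, 0, 0.8, 0], [0, 0, 0, 0.4, 0], [0, 0, 0, 0.2, 0], [0, 0, 0, 0, 0], [0, 0, 0, 0, 0], [0.52, 0, 0, 0, 0], [0.52, 0, 0, 0, 0], [0.52, 0, 0, 0, 0]]]}}

```text
time: 25.72
eef_pos: [0.4841, 0.1627, 0.1698]
tcp_rot: [1.0, 0.03, 0.002, -0.0]
contact_force: [0.5, -0.2, -0.1]
opening: 0.52
```

Call:
{"name": "step_arm", "arguments": {"targets": [[[0.52, 0, 0, -0.3, 0], [0.52, 0, 0, -0.9, 0], [0.52, 0, 0, -1, 0], [0.52, 0, 0, -1, 0], [0.52, 0, 0, -0.4, 0], [0.52, 0, 0, 0, 0], [0.52, 0, 0, 0, 0]]]}}

```text
time: 26.3
eef_pos: [0.4834, 0.1629, 0.3143]
tcp_rot: [1.0, 0.031, 0.002, -0.0]
contact_force: [-1.5, 0.3, -1.0]
opening: 0.52
```

Run:
```python
from h import *
p=wl(-.008,-.195);print(p)
go(*p,.25,3.4)
c=read_camera("wrist");save(c,"w12")
W=cloud(c);g=c["pixels"].astype(int);Z=W[...,2]
m=((g.max(2)<60)&(Z>.18)&(Z<.26)&(np.abs(W[...,0]-p[0])<.05)&(np.abs(W[...,1]-p[1])<.03))
P=W[m];r=cv2.minAreaRect((P[:,:2]*1000).astype(np.float32));print(m.sum(),r,np.percentile(P[:,2],[5,50,95]))
c=read_camera("scene");save(c,"s12",(140,100,460,340),2.5)
```

```text
[0.54307882 0.05456878]
from [0.4834 0.1629 0.3143] 3.5 turn 0.024 (th 3.4 ) shares [1.329 2.792 1.607] F [-1.5  0.3 -1. ] op 0.52 t 26.3
1941 ((544.5213623046875, 59.11239242553711), (54.54783248901367, 27.744848251342773), 3.9458682537078857) [0.20759975 0.22647947 0.23625074]
```

View pics/w12.png

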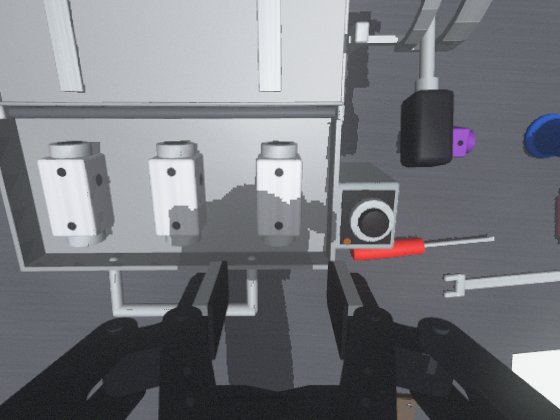

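View pics/s12.png

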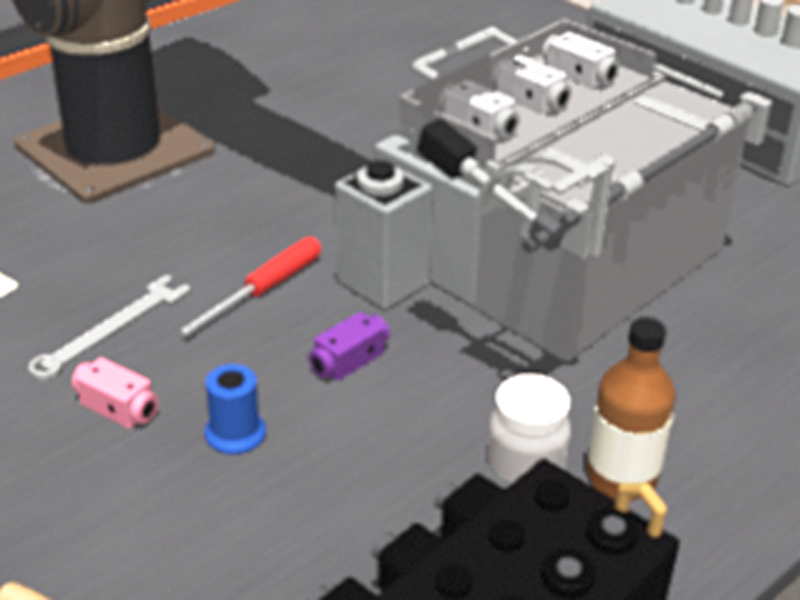

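All three are in the tray and the lid is shut. Now the lever grip, measured at about (0.544, 0.057).

```bash
cat > lev.py <<'E'
from h import *
def Q(phi,r=.140):
    a=1.309-phi; return np.array([.118-r*np.sin(a),.182+r*np.cos(a)])
if __name__=="__main__":
    q=Q(0);p=wl(q[0],-.195)+[0,.0018];print(q,p)
    go(*p,q[1]-.044,3.4)
    ph=np.linspace(0,1.34,17)
    for a,b in zip(ph[:-1],ph[1:]):
        d=Q(b)-Q(a);print(round(b,3),np.round([d[0]/.04,-d[1]/.04],2))
E
python3 lev.py
```

```text
[-0.01722973  0.21823425] [0.53386534 0.0558214 ]
from [0.482  0.1627 0.3105] 3.5 turn 0.022 (th 3.4 ) shares [1.135 2.743 3.407] F [-0.2 -0.3 -1. ] op 0.52 t 26.4
0.084 [ 0.09 -0.28]
0.168 [ 0.11 -0.27]
0.251 [ 0.13 -0.26]
0.335 [ 0.15 -0.25]
0.419 [ 0.17 -0.24]
0.503 [ 0.19 -0.22]
0.586 [ 0.21 -0.2 ]
0.67 [ 0.23 -0.18]
0.754 [ 0.24 -0.16]
0.838 [ 0.26 -0.14]
0.921 [ 0.27 -0.12]
1.005 [ 0.28 -0.1 ]
1.089 [ 0.28 -0.08]
1.172 [ 0.29 -0.05]
1.256 [ 0.29 -0.03]
1.34 [ 0.29 -0.  ]
```

Call:
{"name": "step_arm", "arguments": {"targets": [[[0.55, 0.3, 0.7, 0, 0], [0.55, 0.3, 0.7, 0, 0], [0.55, 0.3, 0.7, 0, 0], [0.55, 0.23, 0.64, 0, 0], [0.55, 0, 0, 0.6, 0], [0.55, 0, 0, 0.6, 0], [0.55, 0, 0, 0, 0], [0.55, 0, 0, 0, 0], [0.55, 0, 0, 0, 0]]]}}

```text
time: 27.15
eef_pos: [0.5344, 0.0563, 0.2637]
tcp_rot: [1.0, 0.031, -0.0, -0.0]
contact_force: [-0.3, -0.7, 0.5]
opening: 0.549
```

Run:
```python
from h import *
from lev import Q
q=Q(0);p=wl(q[0],-.195)+[0,.0018]
go(*p,q[1]-.044,3.4)
c=read_camera("wrist");save(c,"w13")
W=cloud(c);g=c["pixels"].astype(int);Z=W[...,2]
m=((g.max(2)<60)&(Z>.18)&(Z<.245)&(np.abs(W[...,0]-.544)<.04)&(np.abs(W[...,1]-.057)<.025))
P=W[m];r=cv2.minAreaRect((P[:,:2]*1000).astype(np.float32));print(m.sum(),r)
```

```text
from [0.5344 0.0563 0.2637] 3.5 turn 0.025 (th 3.4 ) shares [-0.015  0.01   2.236] F [-0.3 -0.7  0.5] op 0.549 t 27.15
2042 ((547.7462768554688, 58.111000061035156), (49.78190612792969, 27.976036071777344), 3.7321887016296387)
```

View pics/w13.png

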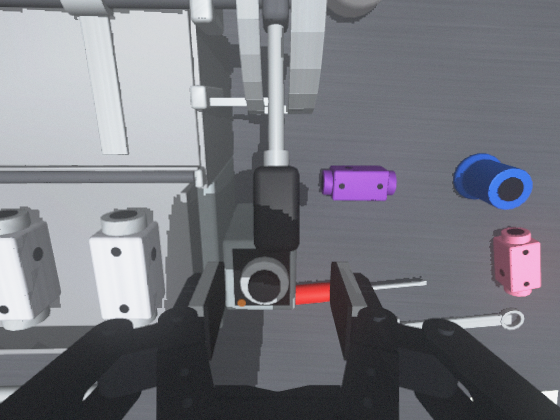

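Call:
{"name": "step_arm", "arguments": {"targets": [[[0.55, 0, -0.02, 0.8, 0], [0.55, 0, 0, 0.7, 0], [0.55, 0, 0, 0.5, 0], [0.55, 0, 0, 0.25, 0], [0.55, 0, 0, 0, 0], [0.55, 0, 0, 0, 0]]], "squeeze": 30}}

```text
time: 27.7
eef_pos: [0.5353, 0.057, 0.175]
tcp_rot: [1.0, 0.031, 0.001, 0.0]
contact_force: [0.4, 0.5, 0.4]
opening: 0.554
```

Run:
```python
from h import *
s=get_state();print(s["eef_pos"],s["contact_force"])
c=read_camera("scene");save(c,"s14",(250,60,450,220),4)
c=read_camera("wrist");save(c,"w14")
```

```text
[0.53526491 0.05700936 0.17498797] [0.36069798 0.53943905 0.41644935]
```

View pics/s14.png

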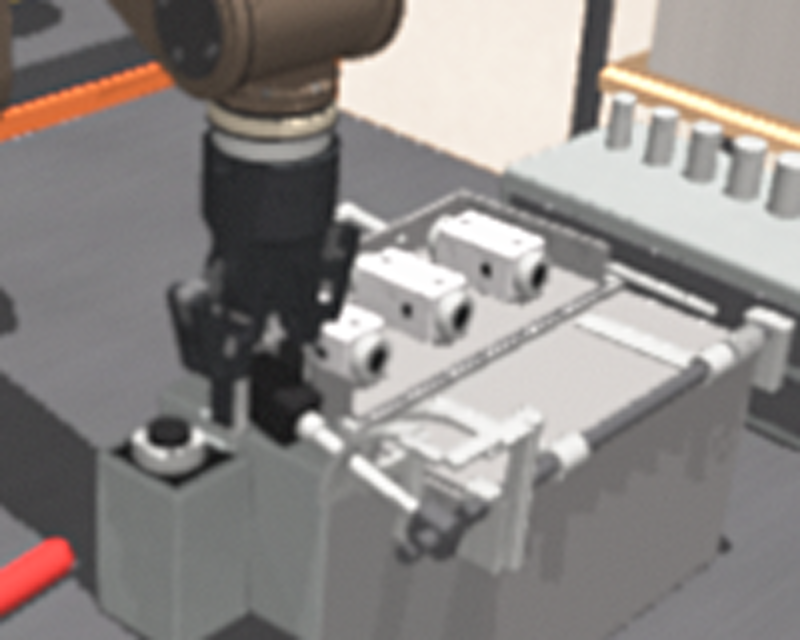

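View pics/w14.png

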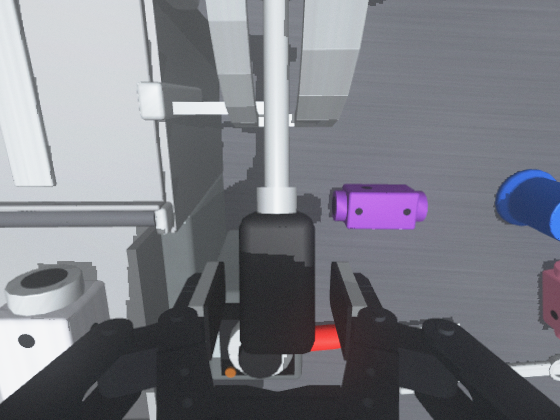

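The grip sits centred between the fingers, at wrist (277,285). Closing on it and swinging it along the arc.

Call:
{"name": "step_arm", "arguments": {"targets": [[[0, 0, 0, 0, 0], [0, 0, 0, 0, 0], [0, 0, 0, 0, 0], [0, 0, 0, 0, 0], [0, 0, 0, 0, 0]]], "squeeze": 35}}

```text
time: 28.22
eef_pos: [0.5356, 0.0568, 0.1756]
tcp_rot: [1.0, 0.031, 0.002, 0.0]
contact_force: [-0.5, -1.2, 5.7]
opening: 0.325
```

Call:
{"name": "step_arm", "arguments": {"targets": [[[0, 0.09, 0, -0.28, 0], [0, 0.11, 0, -0.27, 0], [0, 0.13, 0, -0.26, 0], [0, 0.15, 0, -0.25, 0], [0, 0, 0, 0, 0]]]}}

```text
time: 28.63
eef_pos: [0.5542, 0.058, 0.2174]
tcp_rot: [1.0, 0.031, -0.001, 0.0]
contact_force: [-2.3, 1.4, -7.3]
opening: 0.322
```

Call:
{"name": "step_arm", "arguments": {"targets": [[[0, 0.17, 0, -0.24, 0], [0, 0.19, 0, -0.22, 0], [0, 0.21, 0, -0.2, 0], [0, 0.23, 0, -0.18, 0], [0, 0.24, 0, -0.16, 0], [0, 0.26, 0, -0.14, 0], [0, 0, 0, 0, 0]]]}}

```text
time: 29.22
eef_pos: [0.6048, 0.0612, 0.262]
tcp_rot: [1.0, 0.031, -0.003, -0.0]
contact_force: [-6.8, -1.6, -1.8]
opening: 0.328
```

Call:
{"name": "step_arm", "arguments": {"targets": [[[0, 0.27, 0, -0.12, 0], [0, 0.28, 0, -0.1, 0], [0, 0.28, 0, -0.08, 0], [0, 0.29, 0, -0.05, 0], [0, 0.29, 0, -0.03, 0], [0, 0.29, 0, 0, 0], [0, 0, 0, 0, 0], [0, 0, 0, 0, 0]]]}}

```text
time: 29.88
eef_pos: [0.6723, 0.0653, 0.2779]
tcp_rot: [1.0, 0.031, -0.002, 0.0]
contact_force: [-6.8, -0.8, -1.2]
opening: 0.326
```

Run:
```python
from h import *
from lev import Q
q=Q(1.34);p=wl(q[0],-.195)+[0,.0018]
go(*p,q[1]-.044,3.4)
c=read_camera("scene");save(c,"s15",(250,40,470,220),3.6)
c=read_camera("wrist");save(c,"w15")
```

```text
from [0.6723 0.0653 0.2779] 3.5 turn 0.02 (th 3.4 ) shares [ 0.019  0.032 -0.002] F [-6.8 -0.8 -1.2] op 0.326 t 29.88
```

View pics/s15.png

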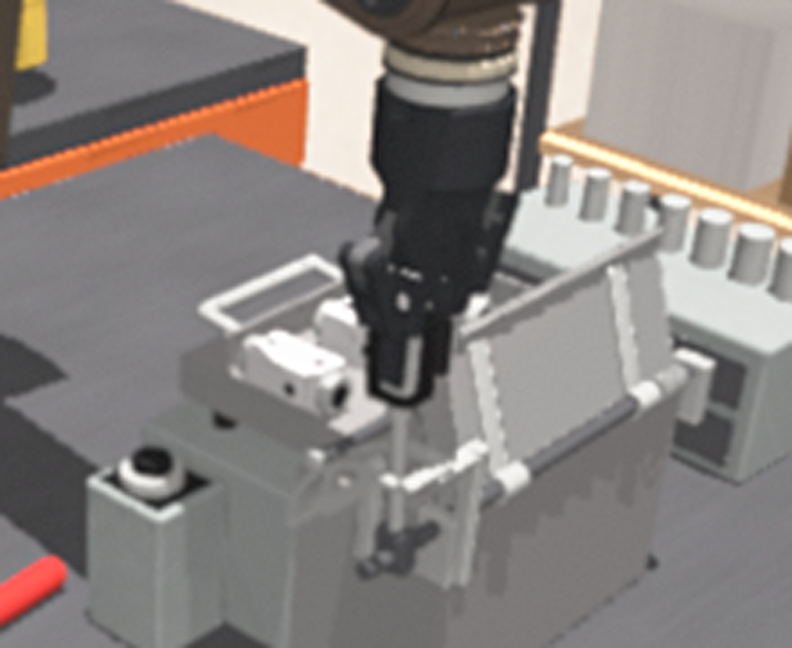

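View pics/w15.png

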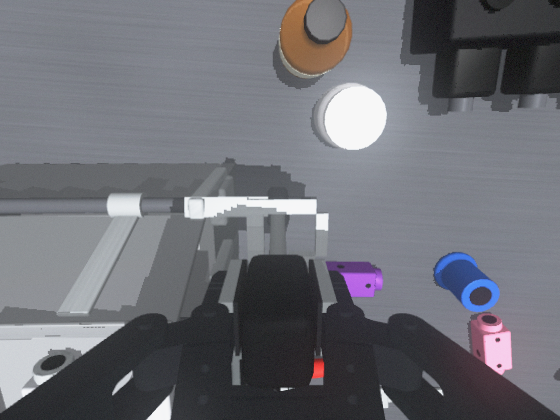

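The lid is at about 1.33. Now I push outwards, which is tool +y, and then ease forward.

Call:
{"name": "step_arm", "arguments": {"targets": [[[0, 0, 0.15, 0, 0], [0, 0, 0.15, 0, 0], [0, 0, 0.15, 0, 0], [0, 0, 0.1, 0, 0], [0, 0, 0, 0, 0], [0, 0, 0, 0, 0]]]}}

```text
time: 30.48
eef_pos: [0.6734, 0.0455, 0.2778]
tcp_rot: [1.0, 0.031, -0.001, -0.002]
contact_force: [-6.6, 5.5, -2.3]
opening: 0.322
```

Call:
{"name": "step_arm", "arguments": {"targets": [[[0, -0.1, 0, 0, 0], [0, -0.1, 0, 0, 0], [0, -0.1, 0, 0, 0], [0, 0, 0, 0, 0], [0, 0, 0, 0, 0], [0, 0, 0, 0, 0]]]}}

```text
time: 30.98
eef_pos: [0.6683, 0.0452, 0.2781]
tcp_rot: [0.999, 0.031, 0.009, -0.002]
contact_force: [13.3, 7.3, -7.4]
opening: 0.32
```

Call:
{"name": "step_arm", "arguments": {"targets": [[[0, 0.12, 0, 0, 0], [0, 0, 0, 0, 0], [0, 0, 0, 0, 0]]]}}

```text
time: 31.23
eef_pos: [0.6693, 0.0454, 0.2778]
tcp_rot: [1.0, 0.031, 0.003, -0.002]
contact_force: [1.5, 5.2, -4.9]
opening: 0.327
```

Run:
```python
from h import *
c=read_camera("scene");save(c,"s16",(330,100,440,200),7)
c=read_camera("wrist");save(c,"w16")
```

```text
(no output)
```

View pics/s16.png

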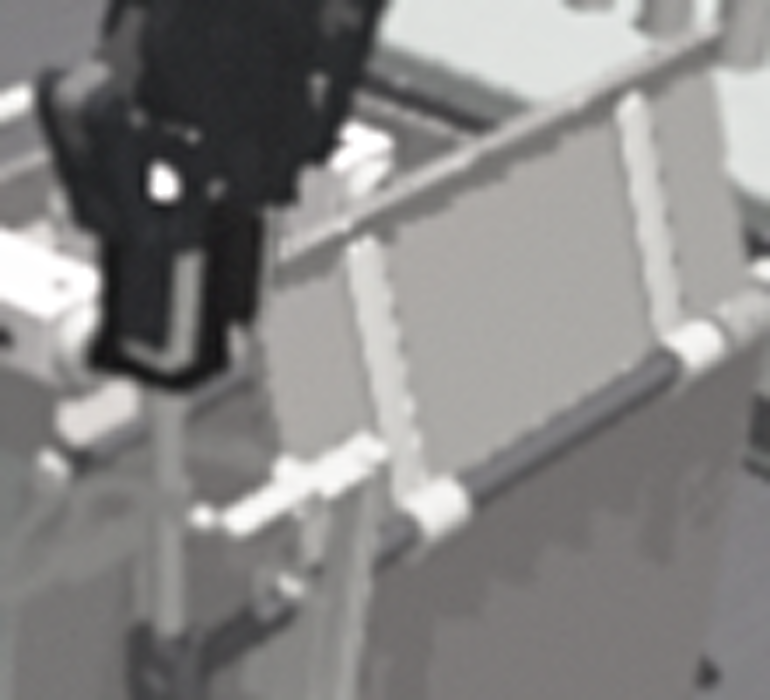

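View pics/w16.png

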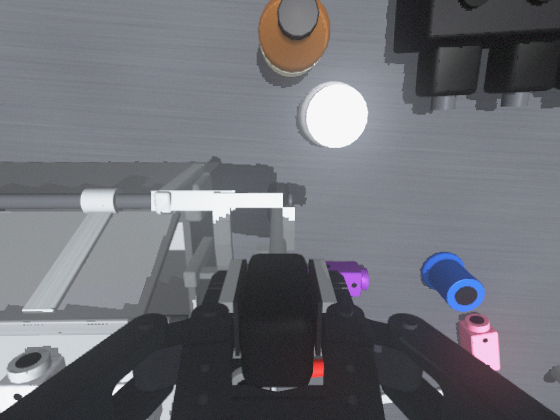

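The lever has moved 20 mm outwards and is caught, with the force reversing when I eased forward. Releasing.

Call:
{"name": "step_arm", "arguments": {"targets": [[[0, 0, -0.04, 0, 0], [0, 0, 0, 0, 0], [0.6, 0, 0, 0, 0], [0.6, 0, 0, 0, 0], [0.6, 0, 0, 0, 0], [0.6, 0, 0, 0, 0]]]}}

```text
time: 31.83
eef_pos: [0.6677, 0.044, 0.278]
tcp_rot: [1.0, 0.03, 0.001, 0.0]
contact_force: [-0.4, 0.3, -0.3]
opening: 0.598
```

Call:
{"name": "step_arm", "arguments": {"targets": [[[0.6, 0, 0, -0.3, 0], [0.6, 0, 0, -0.7, 0], [0.6, 0, 0, -0.9, 0], [0.6, 0, 0, -0.6, 0], [0.6, 0, 0, 0, 0], [0.6, 0, 0, 0, 0]]]}}

```text
time: 32.33
eef_pos: [0.6683, 0.0444, 0.3811]
tcp_rot: [1.0, 0.03, 0.003, 0.0]
contact_force: [-0.8, 0.3, -0.1]
opening: 0.602
```

Run:
```python
from h import *
c=read_camera("scene");save(c,"s17",(250,40,470,220),3.6)
c=read_camera("wrist");save(c,"w17")
p=wl(-.171,0);go(*p,.25,93.4);go(*p,.25,3.5)
```

```text
from [0.6672 0.0444 0.3762] 3.5 turn -17.981 (th 93.4 ) shares [ 5.312 -7.157  3.155] F [-0.6 -0.  -1.2] op 0.594 t 32.43
from [0.6672 0.0444 0.3762] 3.5 turn -0.001 (th 3.5 ) shares [-7.148 -5.324  3.155] F [-0.6 -0.  -1.2] op 0.594 t 32.43
```

View pics/s17.png

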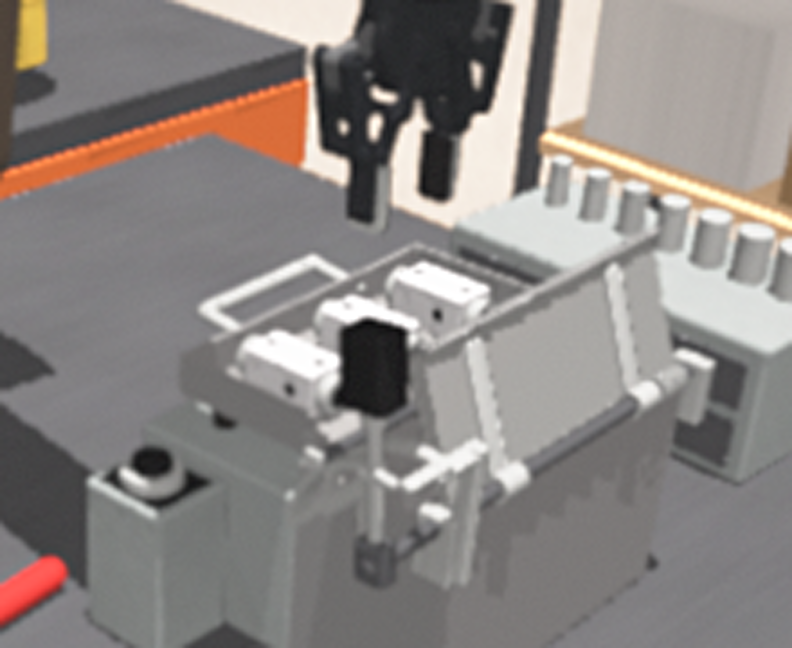

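View pics/w17.png

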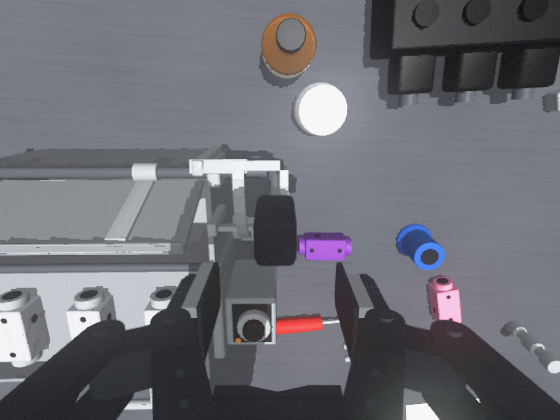

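The lid stands open by itself and the lever is caught, with the valves still in the tray. Now to the bar.

Call:
{"name": "step_arm", "arguments": {"targets": [[[0.45, -0.5, -0.35, 0, 0], [0.45, -0.9, -0.67, 0, 0], [0.45, -0.9, -0.67, 0, 0], [0.45, -0.9, -0.67, 0, 0], [0.45, -0.9, -0.67, 0, 0], [0.45, -0.9, -0.67, 0, 0], [0.45, -0.9, -0.67, 0, 0], [0.45, -0.9, -0.67, 0, 0], [0.45, -0.35, -0.3, 0, 0], [0.45, 0, 0, 0.2, -1]]]}}

```text
time: 33.27
eef_pos: [0.3848, 0.2299, 0.3693]
tcp_rot: [0.997, 0.077, 0.0, -0.001]
contact_force: [0.1, 0.4, 0.2]
opening: 0.45
```

Call:
{"name": "step_arm", "arguments": {"targets": [[[0.45, 0, 0, 0.2, -1], [0.45, 0, 0, 0.2, -1], [0.45, 0, 0, 0.2, -1], [0.45, 0, 0, 0.2, -1], [0.45, 0, 0, 0.2, -1], [0.45, 0, 0, 0.2, -1], [0.45, 0, 0, 0.2, -1], [0.45, 0, 0, 0.2, -1], [0.45, 0, 0, 0.2, -1], [0.45, 0, 0, 0.2, -1]]]}}

```text
time: 34.1
eef_pos: [0.3868, 0.2276, 0.2863]
tcp_rot: [0.871, 0.49, -0.002, -0.0]
contact_force: [-0.3, 0.6, -0.5]
opening: 0.449
```

Call:
{"name": "step_arm", "arguments": {"targets": [[[0.45, 0, 0, 0.2, -1], [0.45, 0, 0, 0.2, -1], [0.45, 0, 0, 0.2, -1], [0.45, 0, 0, 0, -1], [0.45, 0, 0, 0, -1], [0.45, 0, 0, 0, -1], [0.45, 0, 0, 0, -1], [0.45, 0, 0, 0, 0], [0.45, 0, 0, 0, 0], [0.45, 0, 0, 0, 0]]]}}

```text
time: 34.93
eef_pos: [0.3873, 0.2278, 0.2638]
tcp_rot: [0.686, 0.728, -0.001, -0.0]
contact_force: [-0.1, 0.8, 0.5]
opening: 0.449
```

Run:
```python
from h import *
p=wl(-.171,0);print(p);go(*p,.197-.046,93.4)
c=read_camera("wrist");save(c,"w18")
W=cloud(c)
m=(W[...,2]>.185)&(W[...,2]<.212)&(W[...,0]<.39)&(W[...,0]>.33)&(np.abs(W[...,1]-.24)<.05)
P=W[m];print(m.sum(),np.median(P,0));l=cv2.fitLine(P[:,:2].astype(np.float32),cv2.DIST_HUBER,0,.01,.01).ravel();print(l)
print(np.percentile(P[:,2],[5,50,95]))
```

```text
[0.36880099 0.23955861]
from [0.3873 0.2278 0.2638] 93.4 turn -0.001 (th 93.4 ) shares [ 0.322 -0.444  2.821] F [-0.1  0.8  0.5] op 0.449 t 34.93
2478 [0.36882916 0.24503348 0.20179523]
[ 0.06672079 -0.9977717   0.3687584   0.24326259]
[0.19831715 0.20179523 0.20338067]
```

View pics/w18.png

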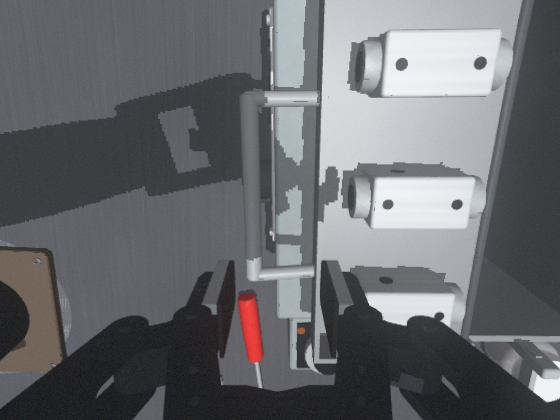

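Call:
{"name": "step_arm", "arguments": {"targets": [[[0.45, 0.16, -0.22, 0, 0], [0.45, 0.16, -0.22, 0, 0], [0.45, 0, 0, 0.4, 0], [0.45, 0, 0, 0, 0], [0.45, 0, 0, 0, 0]]]}}

```text
time: 35.4
eef_pos: [0.3682, 0.2399, 0.2482]
tcp_rot: [0.685, 0.729, -0.001, -0.0]
contact_force: [0.1, 0.4, 0.3]
opening: 0.454
```

Run:
```python
from h import *
p=wl(-.171,0);go(*p,.197-.045,93.4)
c=read_camera("wrist");save(c,"w19")
```

```text
from [0.3682 0.2399 0.2482] 93.5 turn 0.029 (th 93.4 ) shares [-0.01   0.013  2.405] F [0.1 0.4 0.3] op 0.454 t 35.4
```

View pics/w19.png

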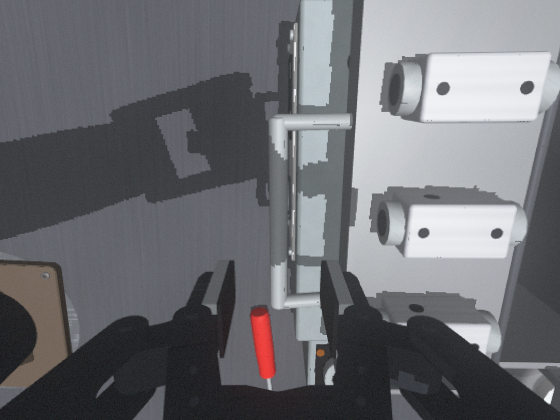

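Call:
{"name": "step_arm", "arguments": {"targets": [[[0.45, 0, 0, 0.8, 0], [0.45, 0, 0, 0.8, 0], [0.45, 0, 0, 0.5, 0], [0.45, 0, 0, 0.3, 0], [0.45, 0, 0, 0, 0], [0.45, 0, 0, 0, 0]]]}}

```text
time: 35.95
eef_pos: [0.3695, 0.2397, 0.1532]
tcp_rot: [0.685, 0.728, -0.0, -0.0]
contact_force: [0.6, 1.4, -0.6]
opening: 0.452
```

Call:
{"name": "step_arm", "arguments": {"targets": [[[0, 0, 0, 0, 0], [0, 0, 0, 0, 0], [0, 0, 0, 0, 0], [0, 0, 0, 0, 0], [0, 0, 0, 0, 0]]], "squeeze": 40}}

```text
time: 36.37
eef_pos: [0.3686, 0.24, 0.1548]
tcp_rot: [0.685, 0.728, -0.001, -0.001]
contact_force: [-6.5, -0.9, 5.8]
opening: 0.123
```

```bash
python3 - <<'E'
import numpy as np
r=np.hypot(.175,.02);a0=np.arctan2(.02,.175)
ph=np.concatenate([np.linspace(0,.7,8),np.linspace(.8,1.2,7)[0:]])
P=lambda f:np.array([-r*np.cos(a0+f),r*np.sin(a0+f)])
for a,b in zip(ph[:-1],ph[1:]):
    d=P(b)-P(a);print(round(b,3),"toolx 0, tooly",round(d[0]/.04,2),"z",round(-d[1]/.04,2))
E
python3 -c "
from h import *
c=read_camera('wrist');save(c,'w20')"
```

```text
0.1 toolx 0, tooly 0.07 z -0.43
0.2 toolx 0, tooly 0.11 z -0.42
0.3 toolx 0, tooly 0.16 z -0.41
0.4 toolx 0, tooly 0.2 z -0.39
0.5 toolx 0, tooly 0.24 z -0.37
0.6 toolx 0, tooly 0.27 z -0.35
0.7 toolx 0, tooly 0.3 z -0.32
0.8 toolx 0, tooly 0.33 z -0.29
0.867 toolx 0, tooly 0.24 z -0.17
0.933 toolx 0, tooly 0.25 z -0.16
1.0 toolx 0, tooly 0.26 z -0.14
1.067 toolx 0, tooly 0.27 z -0.12
1.133 toolx 0, tooly 0.28 z -0.1
1.2 toolx 0, tooly 0.28 z -0.08
```

View pics/w20.png

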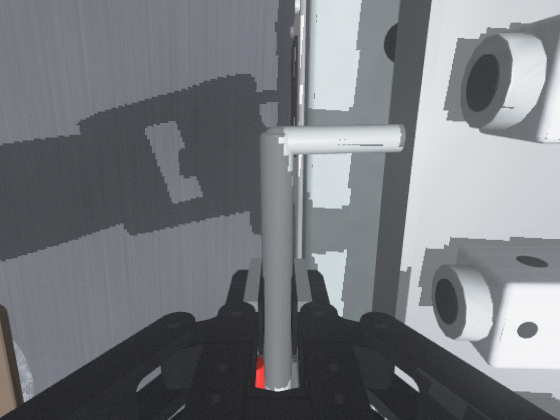

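The bar is gripped at opening 0.123, about 10.5 mm for the 12 mm bar. Tipping along the arc.

Call:
{"name": "step_arm", "arguments": {"targets": [[[0, 0, 0.07, -0.43, 0], [0, 0, 0.11, -0.42, 0], [0, 0, 0.16, -0.41, 0], [0, 0, 0.2, -0.39, 0], [0, 0, 0.24, -0.37, 0], [0, 0, 0, 0, 0]]]}}

```text
time: 36.92
eef_pos: [0.398, 0.2419, 0.2369]
tcp_rot: [0.685, 0.729, -0.003, -0.003]
contact_force: [-14.0, -1.8, 4.9]
opening: 0.126
```

Call:
{"name": "step_arm", "arguments": {"targets": [[[0, 0, 0.27, -0.35, 0], [0, 0, 0.15, -0.16, 0], [0, 0, 0.15, -0.16, 0], [0, 0, 0.16, -0.15, 0], [0, 0, 0.17, -0.14, 0], [0, 0, 0.24, -0.17, 0], [0, 0, 0, 0, 0]]]}}

```text
time: 37.5
eef_pos: [0.4453, 0.2452, 0.2851]
tcp_rot: [0.685, 0.729, 0.0, -0.001]
contact_force: [-11.9, -0.9, 13.9]
opening: 0.129
```

Call:
{"name": "step_arm", "arguments": {"targets": [[[0, 0, 0.25, -0.16, 0], [0, 0, 0.26, -0.14, 0], [0, 0, 0.27, -0.12, 0], [0, 0, 0.28, -0.1, 0], [0, 0, 0.28, -0.08, 0], [0, 0, 0, 0, 0], [0, 0, 0, 0, 0], [0, 0, 0, 0, 0], [0, 0, 0, 0, 0]]]}}

```text
time: 38.25
eef_pos: [0.4999, 0.2488, 0.3082]
tcp_rot: [0.685, 0.729, 0.003, 0.0]
contact_force: [-5.3, 0.9, 9.9]
opening: 0.122
```

Run:
```python
from h import *
c=read_camera("scene");save(c,"s21",(250,40,470,220),3.6)
c=read_camera("top");save(c,"t21",(50,140,270,330),3.5)
c=read_camera("wrist");save(c,"w21")
```

```text
(no output)
```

View pics/s21.png

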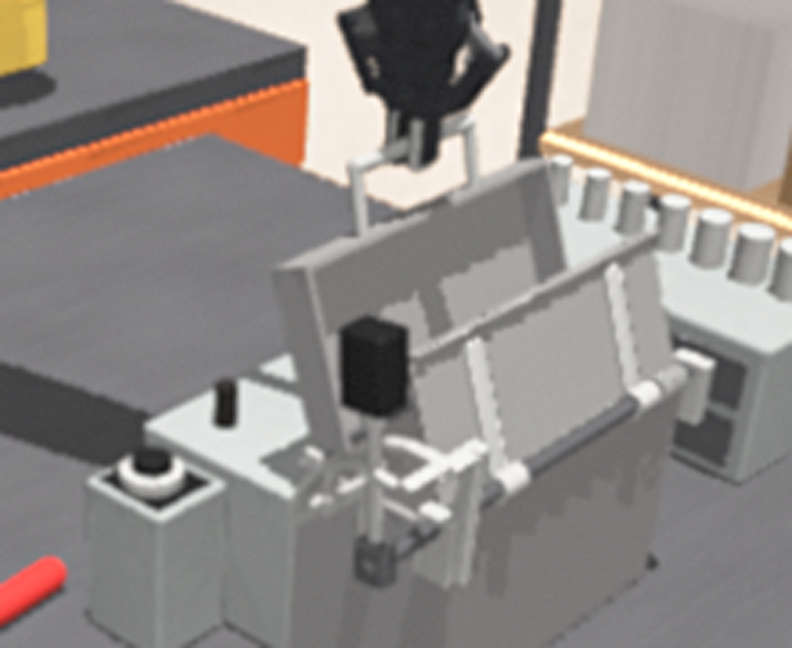

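View pics/t21.png

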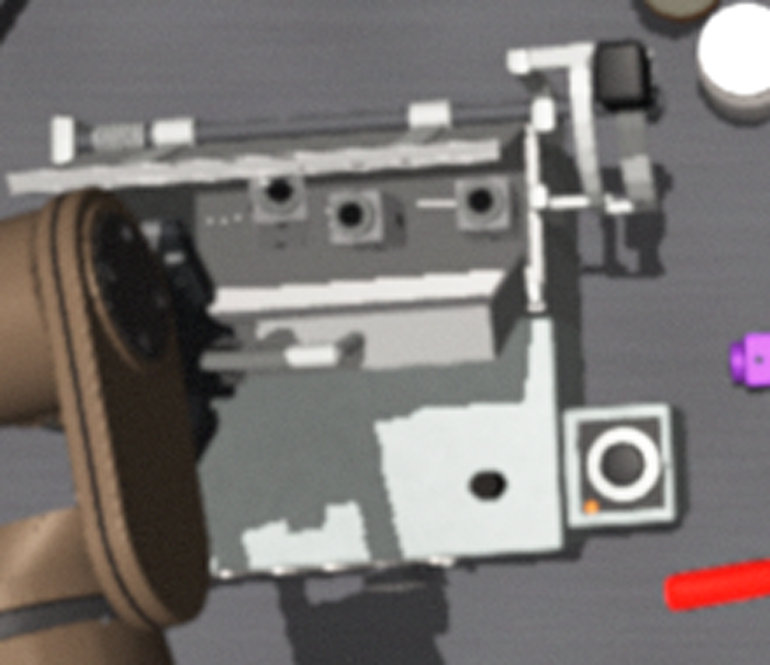

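View pics/w21.png

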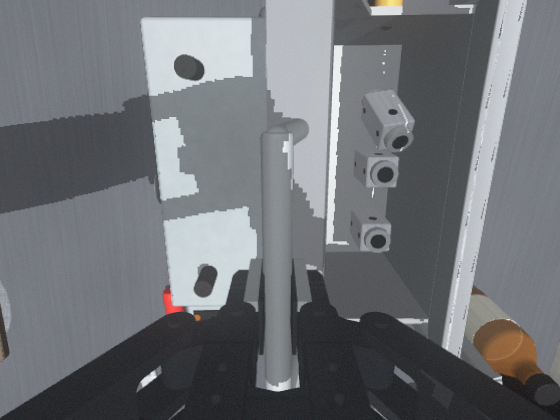

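All three valve bodies stand in the tank, at wrist (385,120), (377,168) and (372,235). Lowering along the reverse arc.

Call:
{"name": "step_arm", "arguments": {"targets": [[[0, 0, -0.28, 0.08, 0], [0, 0, -0.28, 0.1, 0], [0, 0, -0.27, 0.12, 0], [0, 0, -0.26, 0.14, 0], [0, 0, -0.25, 0.16, 0], [0, 0, -0.24, 0.17, 0], [0, 0, -0.33, 0.29, 0], [0, 0, -0.3, 0.32, 0], [0, 0, -0.27, 0.35, 0]]]}}

```text
time: 39.15
eef_pos: [0.4006, 0.2422, 0.2366]
tcp_rot: [0.685, 0.729, 0.002, 0.001]
contact_force: [-2.8, 0.7, 4.0]
opening: 0.12
```

Call:
{"name": "step_arm", "arguments": {"targets": [[[0, 0, -0.24, 0.37, 0], [0, 0, -0.2, 0.39, 0], [0, 0, -0.16, 0.41, 0], [0, 0, -0.11, 0.42, 0], [0, 0, -0.07, 0.4, 0], [0, 0, 0, 0, 0], [0, 0, 0, 0, 0], [0, 0, 0, 0, 0]]]}}

```text
time: 39.82
eef_pos: [0.369, 0.24, 0.1549]
tcp_rot: [0.685, 0.728, -0.0, -0.001]
contact_force: [-3.1, 1.3, -1.1]
opening: 0.126
```

Level again. Releasing and rising, then moving to the lever.

Call:
{"name": "step_arm", "arguments": {"targets": [[[0.45, 0, 0, 0, 0], [0.45, 0, 0, 0, 0], [0.45, 0, 0, 0, 0], [0.45, 0, 0, -0.3, 0], [0.45, 0, 0, -0.9, 0], [0.45, 0, 0, -1, 0], [0.45, 0, 0, -1, 0], [0.45, 0, 0, -1, 0], [0.5, 0, 0, -1, 0], [0.5, 0, 0, -0.5, 0]]]}}

```text
time: 40.65
eef_pos: [0.3708, 0.2398, 0.389]
tcp_rot: [0.685, 0.728, 0.004, 0.002]
contact_force: [-0.8, -0.2, 0.1]
opening: 0.5
```

Run:
```python
from h import *
c=read_camera("scene");save(c,"s22",(250,40,470,220),3.6)
t=read_camera("top");W=cloud(t);save(t,"t22",(50,140,270,330),3.5)
g=t["pixels"].astype(int);Z=W[...,2]
m=(g.max(2)<75)&(Z>.28)&(Z<.36)&(np.abs(W[...,0]-.66)<.06)&(np.abs(W[...,1]-.045)<.04)
P=W[m];print(m.sum(),cv2.minAreaRect((P[:,:2]*1000).astype(np.float32)),np.percentile(P[:,2],[5,50,95]))
go(.668,.0444,.378,3.4)
```

```text
215 ((654.1768798828125, 44.15264892578125), (34.07499313354492, 26.404808044433594), 3.6894350051879883) [0.30115401 0.33518828 0.33922804]
from [0.3714 0.24   0.3885] 93.5 turn -17.983 (th 183.4 ) shares [-7.113 -5.322  0.263] F [-0.  -0.2 -0.9] op 0.497 t 40.75
```

View pics/s22.png

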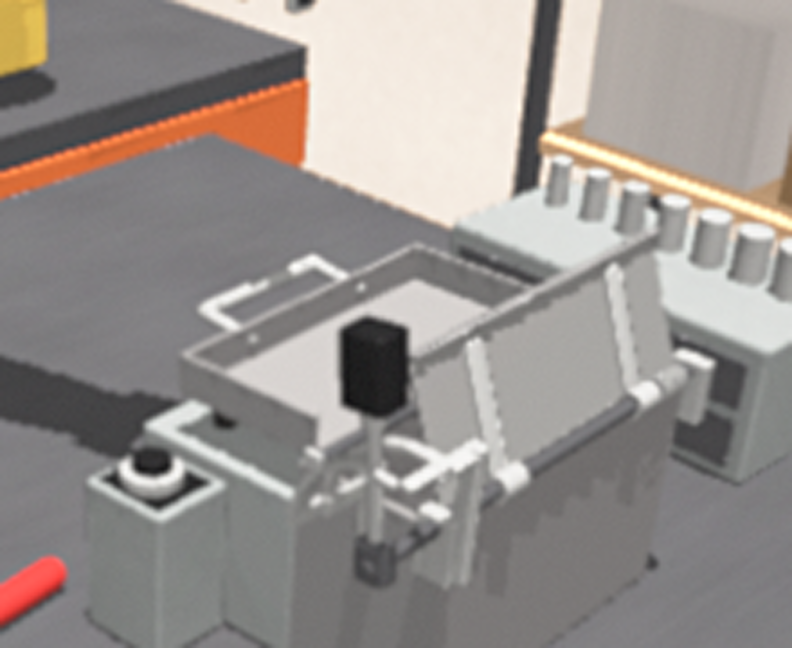

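View pics/t22.png

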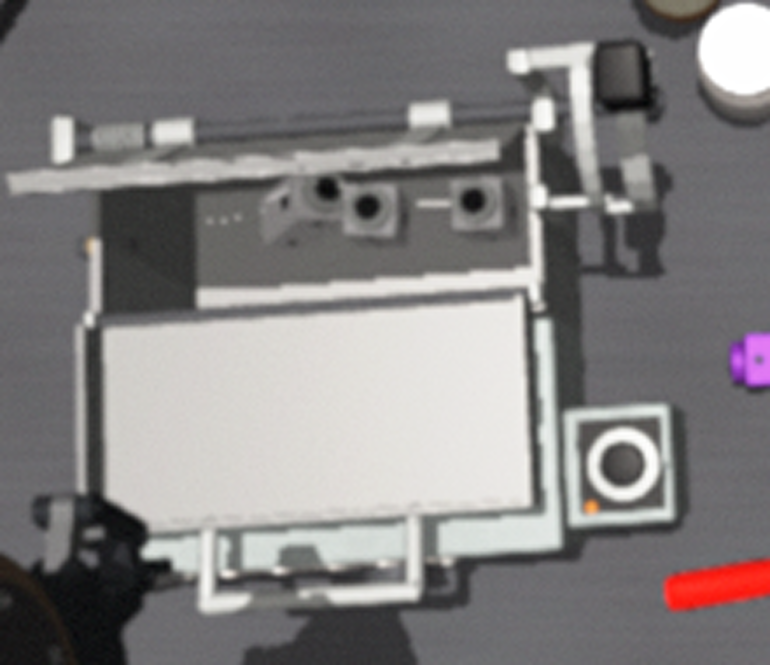

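Call:
{"name": "step_arm", "arguments": {"targets": [[[0.6, -0.4, 0.51, 0, 0], [0.6, -0.66, 0.85, 0, 0], [0.6, -0.66, 0.85, 0, 0], [0.6, -0.66, 0.85, 0, 0], [0.6, -0.66, 0.85, 0, 0], [0.6, -0.66, 0.85, 0, 0], [0.6, -0.66, 0.85, 0, 0], [0.6, -0.66, 0.85, 0, 0], [0.6, -0.29, 0.35, 0, 0], [0.6, 0, 0, 0, 1]]]}}

```text
time: 41.58
eef_pos: [0.6486, 0.046, 0.3778]
tcp_rot: [0.718, 0.696, -0.002, -0.001]
contact_force: [-0.2, 0.5, -0.6]
opening: 0.599
```

Call:
{"name": "step_arm", "arguments": {"targets": [[[0.6, 0, 0, 0, 1], [0.6, 0, 0, 0, 1], [0.6, 0, 0, 0, 1], [0.6, 0, 0, 0, 1], [0.6, 0, 0, 0, 1], [0.6, 0, 0, 0, 1], [0.6, 0, 0, 0, 1], [0.6, 0, 0, 0, 1], [0.6, 0, 0, 0, 1], [0.6, 0, 0, 0, 1]]]}}

```text
time: 42.42
eef_pos: [0.6461, 0.0495, 0.3801]
tcp_rot: [0.945, 0.328, -0.001, -0.0]
contact_force: [0.2, -0.0, -0.6]
opening: 0.594
```

Call:
{"name": "step_arm", "arguments": {"targets": [[[0.6, 0, 0, 0, 1], [0.6, 0, 0, 0, 1], [0.6, 0, 0, 0, 1], [0.6, 0, 0, 0, 1], [0.6, 0, 0, 0, 1], [0.6, 0, 0, 0, 1], [0.6, 0, 0, 0, 1], [0.6, 0, 0, 0, 0], [0.6, 0, 0, 0, 0]]]}}

```text
time: 43.17
eef_pos: [0.6461, 0.0496, 0.3806]
tcp_rot: [1.0, 0.032, -0.001, 0.0]
contact_force: [0.1, -0.1, 0.2]
opening: 0.601
```

Run:
```python
from h import *
go(.657,.0442,.278,3.4)
c=read_camera("wrist");save(c,"w23");W=cloud(c)
g=c["pixels"].astype(int);Z=W[...,2]
m=(g.max(2)<75)&(Z>.325)&(Z<.36)&(np.abs(W[...,0]-.655)<.04)&(np.abs(W[...,1]-.045)<.03)
P=W[m];print(m.sum(),cv2.minAreaRect((P[:,:2]*1000).astype(np.float32)))
```

```text
from [0.6461 0.0496 0.3806] 3.6 turn 0.044 (th 3.4 ) shares [0.263 0.15  2.566] F [ 0.1 -0.1  0.2] op 0.601 t 43.17
2188 ((655.8707885742188, 45.63252639770508), (33.87226104736328, 27.604612350463867), 4.553389549255371)
```

View pics/w23.png

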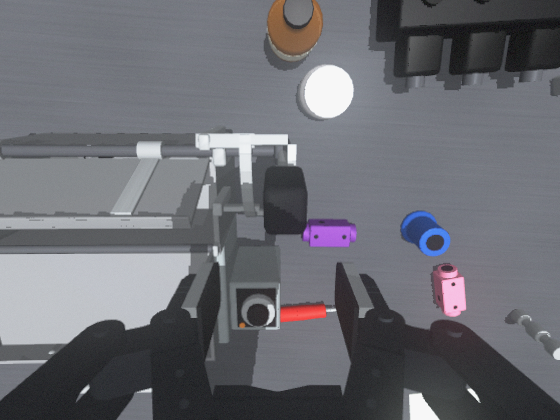

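Call:
{"name": "step_arm", "arguments": {"targets": [[[0.6, 0.27, 0.12, 0, 0], [0.6, 0, 0, 0.6, 0], [0.6, 0, 0, 0.8, 0], [0.6, 0, 0, 0.7, 0], [0.6, 0, 0, 0.45, 0], [0.6, 0, 0, 0, 0], [0.6, 0, 0, 0, 0]]]}}

```text
time: 43.8
eef_pos: [0.6568, 0.0456, 0.2785]
tcp_rot: [1.0, 0.031, -0.002, -0.0]
contact_force: [0.7, -0.1, -0.9]
opening: 0.603
```

Call:
{"name": "step_arm", "arguments": {"targets": [[[0, 0, 0, 0, 0], [0, 0, 0, 0, 0], [0, 0, 0, 0, 0], [0, 0, 0, 0, 0], [0, 0, 0, 0, 0]]], "squeeze": 35}}

```text
time: 44.22
eef_pos: [0.6585, 0.0458, 0.2828]
tcp_rot: [1.0, 0.031, 0.002, 0.0]
contact_force: [0.1, 1.4, 5.5]
opening: 0.318
```

Run:
```python
from h import *
go(.657,.0442,.278,3.4)
c=read_camera("wrist");save(c,"w24")
```

```text
from [0.6585 0.0458 0.2828] 3.5 turn 0.029 (th 3.4 ) shares [-0.04   0.038  0.12 ] F [0.1 1.4 5.5] op 0.318 t 44.22
```

View pics/w24.png

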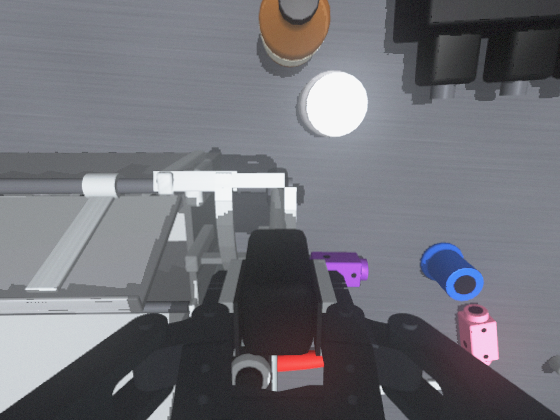

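Call:
{"name": "step_arm", "arguments": {"targets": [[[0, 0.1, 0, 0, 0], [0, 0.12, 0, 0, 0], [0, 0.12, 0, 0, 0], [0, 0.06, 0, 0, 0], [0, 0, 0, 0, 0], [0, 0, -0.15, 0, 0], [0, 0, -0.15, 0, 0], [0, 0, -0.15, 0, 0], [0, 0, -0.05, 0, 0], [0, 0, 0, 0, 0]]]}}

```text
time: 45.1
eef_pos: [0.6697, 0.0669, 0.2829]
tcp_rot: [1.0, 0.031, -0.003, 0.0]
contact_force: [-9.2, -0.0, 9.0]
opening: 0.324
```

Run:
```python
from h import *
go(.672,.0653,.278,3.4)
c=read_camera("wrist");save(c,"w25")
```

```text
from [0.6697 0.0669 0.2829] 3.6 turn 0.034 (th 3.4 ) shares [0.054 0.043 0.122] F [-9.2 -0.   9. ] op 0.324 t 45.1
```

View pics/w25.png

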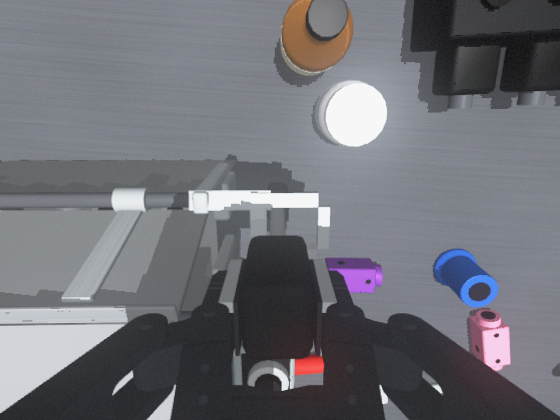

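The lever is back in line with the slot. Following the arc down.

Call:
{"name": "step_arm", "arguments": {"targets": [[[0, -0.29, 0, 0, 0], [0, -0.29, 0, 0.03, 0], [0, -0.29, 0, 0.05, 0], [0, -0.28, 0, 0.08, 0], [0, -0.28, 0, 0.1, 0], [0, -0.27, 0, 0.12, 0], [0, 0, 0, 0, 0]]]}}

```text
time: 45.73
eef_pos: [0.6013, 0.0624, 0.2648]
tcp_rot: [1.0, 0.031, -0.003, 0.0]
contact_force: [-5.9, 0.6, 3.1]
opening: 0.32
```

Call:
{"name": "step_arm", "arguments": {"targets": [[[0, -0.26, 0, 0.14, 0], [0, -0.24, 0, 0.16, 0], [0, -0.23, 0, 0.18, 0], [0, -0.21, 0, 0.2, 0], [0, -0.19, 0, 0.22, 0], [0, -0.17, 0, 0.24, 0], [0, 0, 0, 0, 0]]]}}

```text
time: 46.32
eef_pos: [0.5493, 0.0591, 0.2164]
tcp_rot: [1.0, 0.031, -0.004, 0.0]
contact_force: [-5.0, -0.7, 0.0]
opening: 0.319
```

Call:
{"name": "step_arm", "arguments": {"targets": [[[0, -0.15, 0, 0.25, 0], [0, -0.13, 0, 0.26, 0], [0, -0.11, 0, 0.27, 0], [0, -0.09, 0, 0.22, 0], [0, 0, 0, 0, 0], [0, 0, 0, 0, 0]]]}}

```text
time: 46.82
eef_pos: [0.5335, 0.0579, 0.1802]
tcp_rot: [1.0, 0.031, 0.0, 0.0]
contact_force: [-4.2, -0.2, 3.9]
opening: 0.327
```

Run:
```python
from h import *
go(.5356,.0568,.1756,3.4)
c=read_camera("scene");save(c,"s26",(250,40,470,220),3.6)
```

```text
from [0.5335 0.0579 0.1802] 3.5 turn 0.026 (th 3.4 ) shares [0.05  0.031 0.116] F [-4.2 -0.2  3.9] op 0.327 t 46.82
```

View pics/s26.png

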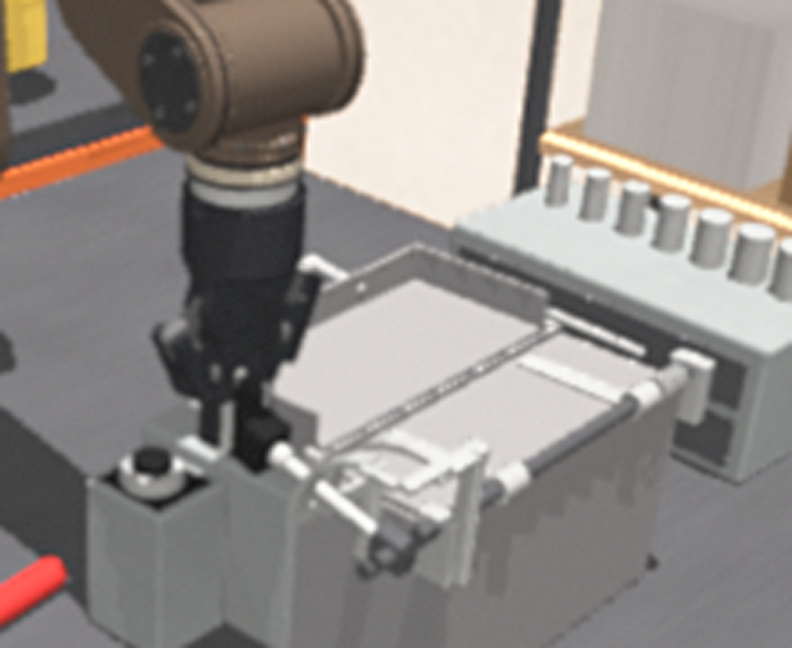

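The lid is down. Opening and rising.

Call:
{"name": "step_arm", "arguments": {"targets": [[[0.6, 0, 0, 0, 0], [0.6, 0, 0, 0, 0], [0.6, 0, 0, 0, 0], [0.6, 0, 0, 0, 0], [0.6, 0, 0, -0.3, 0], [0.6, 0, 0, -0.8, 0], [0.6, 0, 0, -0.9, 0], [0.3, 0, 0, -0.5, 0], [0, 0, 0, 0, 0], [0, 0, 0, 0, 0]]]}}

```text
time: 47.7
eef_pos: [0.5343, 0.058, 0.2819]
tcp_rot: [1.0, 0.031, 0.002, 0.0]
contact_force: [-0.4, 1.0, 0.6]
opening: 0.178
```

Run:
```python
from h import *
go(.4468,.0605,.18,3.4)
c=read_camera("scene");save(c,"s27",(250,40,470,220),3.6)
c=read_camera("top");W=cloud(c);g=c["pixels"].astype(int)
for u,v in[(140,205),(100,205),(190,200),(140,260),(195,280)]:print((u,v),W[v,u].round(4))
print("lid z front/back",[np.median(W[v,110:170,2]).round(4) for v in(195,205,215,219)])
c=read_camera("wrist");save(c,"w27");W=cloud(c);g=c["pixels"].astype(int);Z=W[...,2]
m=(g.max(2)<75)&(Z>.2)&(Z<.245)&(np.abs(W[...,0]-.544)<.04)&(np.abs(W[...,1]-.057)<.03)
P=W[m];print("grip",m.sum(),cv2.minAreaRect((P[:,:2]*1000).astype(np.float32)) if m.sum()>5 else 0)
m=(Z>.143)&(Z<.156)&(np.abs(W[...,0]-.4468)<.025)&(np.abs(W[...,1]-.0605)<.025)&(g.max(2)<90)
P=W[m];print("btn",m.sum(),P.mean(0) if m.sum() else 0,cv2.minAreaRect((P[:,:2]*1000).astype(np.float32)) if m.sum()>5 else 0)
```

```text
from [0.5343 0.058  0.2819] 3.5 turn 0.02 (th 3.4 ) shares [-2.18  -0.192  2.548] F [-0.4  1.   0.6] op 0.178 t 47.7
(140, 205) [0.5926 0.2528 0.1749]
(100, 205) [0.5922 0.3393 0.1794]
(190, 200) [0.5415 0.0588 0.5868]
(140, 260) [0.4644 0.115  0.6047]
(195, 280) [0.4402 0.046  0.6083]
lid z front/back [np.float64(0.1775), np.float64(0.1786), np.float64(0.1785), np.float64(nan)]
grip 2020 ((547.9083251953125, 59.16558837890625), (49.47154998779297, 27.764156341552734), 3.724820852279663)
btn 89 [0.45314261 0.06247301 0.14915691] ((451.96270751953125, 60.58281326293945), (28.493305206298828, 17.705032348632812), 59.25093460083008)
```

View pics/s27.png

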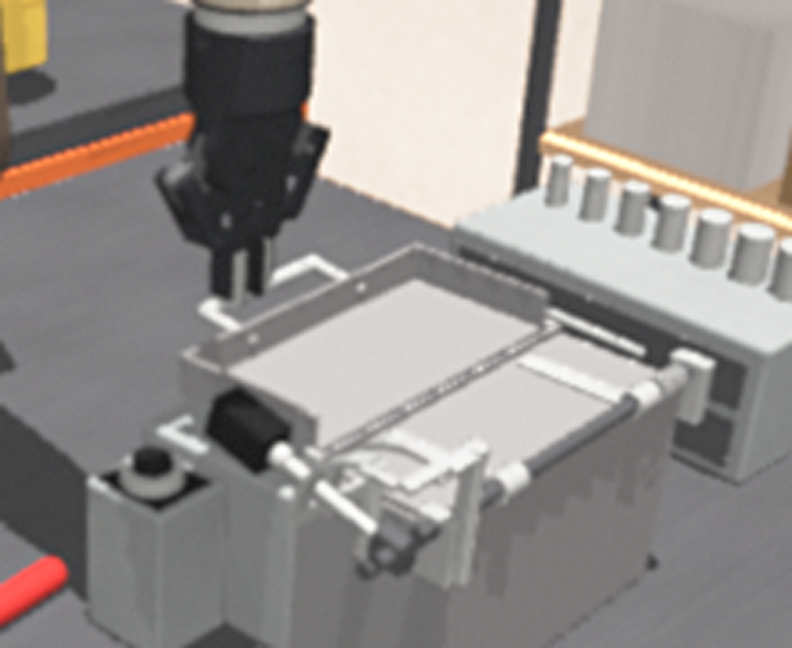

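View pics/w27.png

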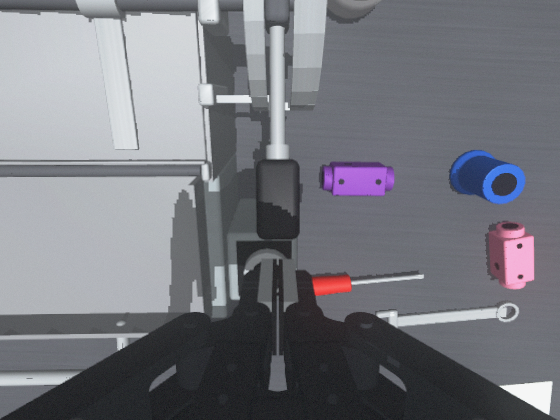

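The lid is flat and shut at z about 0.178, and the lever is in its slot. Moving over the start button.

Call:
{"name": "step_arm", "arguments": {"targets": [[[0, -0.55, -0.05, 0, 0], [0, -0.55, -0.05, 0, 0], [0, -0.55, -0.05, 0, 0], [0, -0.53, -0.04, 0, 0], [0, 0, 0, 0.9, 0], [0, 0, 0, 0.9, 0], [0, 0, 0, 0.9, 0], [0, 0, 0, 0, 0], [0, 0, 0, 0, 0]]]}}

```text
time: 48.6
eef_pos: [0.4434, 0.0605, 0.1685]
tcp_rot: [1.0, 0.031, -0.004, -0.0]
contact_force: [-0.8, -0.1, 0.5]
opening: 0.002
```

Run:
```python
from h import *
go(.4468,.0605,.124,3.4)
c=read_camera("scene");save(c,"s28",(250,80,370,200),5)
```

```text
from [0.4434 0.0605 0.1685] 3.5 turn 0.02 (th 3.4 ) shares [0.085 0.006 1.112] F [-0.8 -0.1  0.5] op 0.002 t 48.6
```

View pics/s28.png

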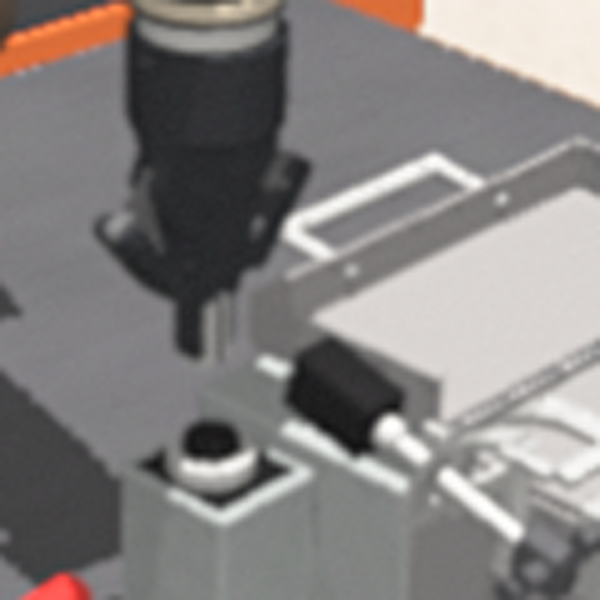

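Call:
{"name": "step_arm", "arguments": {"targets": [[[0, 0.08, 0, 0.5, 0], [0, 0, 0, 0.4, 0], [0, 0, 0, 0.1, 0], [0, 0, 0, 0, 0], [0, 0, 0, 0, 0]]]}}

```text
time: 49.07
eef_pos: [0.4503, 0.0604, 0.1333]
tcp_rot: [1.0, 0.031, 0.001, 0.0]
contact_force: [-0.8, 0.6, 0.5]
opening: -0.002
```

Call:
{"name": "step_arm", "arguments": {"targets": [[[0, 0, 0, 0.1, 0], [0, 0, 0, 0.05, 0], [0, 0, 0, 0, 0], [0, 0, 0, 0, 0]]]}}

```text
time: 49.4
eef_pos: [0.45, 0.0604, 0.1263]
tcp_rot: [1.0, 0.031, 0.001, 0.0]
contact_force: [0.6, 0.6, 2.1]
opening: 0.0
```

Contact begins at about rep z 0.126, tips about 0.152. Pressing on.

Call:
{"name": "step_arm", "arguments": {"targets": [[[0, 0, 0, 0.08, 0], [0, 0, 0, 0.05, 0], [0, 0, 0, 0, 0], [0, 0, 0, 0, 0]]]}}

```text
time: 49.73
eef_pos: [0.45, 0.0604, 0.1212]
tcp_rot: [1.0, 0.031, 0.001, 0.0]
contact_force: [1.0, -0.7, 5.6]
opening: -0.005
```

Call:
{"name": "step_arm", "arguments": {"targets": [[[0, 0, 0, 0.05, 0], [0, 0, 0, 0.03, 0], [0, 0, 0, 0, 0], [0, 0, 0, 0, 0]]]}}

```text
time: 50.07
eef_pos: [0.4501, 0.0604, 0.1209]
tcp_rot: [1.0, 0.031, 0.0, 0.0]
contact_force: [-7.4, 0.8, 20.8]
opening: 0.005
```

It has bottomed out, with force jumping to 21 N and no further travel. Retreating.

Call:
{"name": "step_arm", "arguments": {"targets": [[[0, 0, 0, -0.3, 0], [0, 0, 0, -0.9, 0], [0, 0, 0, -1, 0], [0, 0, 0, -1, 0], [0, 0, 0, -1, 0], [0, 0, 0, -0.8, 0], [0, -0.2, 0.9, 0, 0], [0, 0.3, 0.9, 0, 0], [0, 0.3, 0.9, 0, 0], [0, 0.3, 0.9, 0, 0]]]}}

```text
time: 50.9
eef_pos: [0.4854, -0.0826, 0.3163]
tcp_rot: [1.0, 0.031, -0.0, -0.0]
contact_force: [0.8, 0.0, 0.1]
opening: -0.001
```

Call:
{"name": "step_arm", "arguments": {"targets": [[[0, 0.3, 0.5, 0, 0], [0, 0, 0, 0, 0], [0, 0, 0, 0, 0], [0, 0, 0, 0, 0]]]}}

```text
time: 51.23
eef_pos: [0.4983, -0.1001, 0.3159]
tcp_rot: [1.0, 0.031, -0.001, -0.001]
contact_force: [-0.1, -0.2, -0.2]
opening: 0.004
```

Run:
```python
from h import *
s=get_state();print(s["time"],s["eef_pos"],s["contact_force"].round(1),abs(s["dq"]).max())
c=read_camera("scene");save(c,"s29",(140,60,460,300),2.5)
c=read_camera("top");save(c,"t29",(50,120,450,330),2);W=cloud(c)
print("btn",W[272,228],W[270,228],"lid",[np.median(W[v,110:160,2]).round(4) for v in(195,205,215)],"tray",np.median(W[240:280,100:180,2]))
g=c["pixels"].astype(int);Z=W[...,2]
m=(g.max(2)<60)&(Z>.2)&(Z<.25)&(np.abs(W[...,0]-.544)<.04)&(np.abs(W[...,1]-.057)<.03)
P=W[m];print("grip",m.sum(),cv2.minAreaRect((P[:,:2]*1000).astype(np.float32)) if m.sum()>5 else 0)
```

```text
51.2333 [ 0.49826904 -0.10006285  0.31587184] [-0.1 -0.2 -0.2] 0.019837368959422685
btn [0.4468889  0.06059019 0.14993795] [0.45125319 0.06057567 0.15054311] lid [np.float64(0.1765), np.float64(nan), np.float64(0.177)] tray nan
grip 372 ((543.2835083007812, 57.60493850708008), (55.85511779785156, 26.564390182495117), 4.32887601852417)
```

View pics/s29.png

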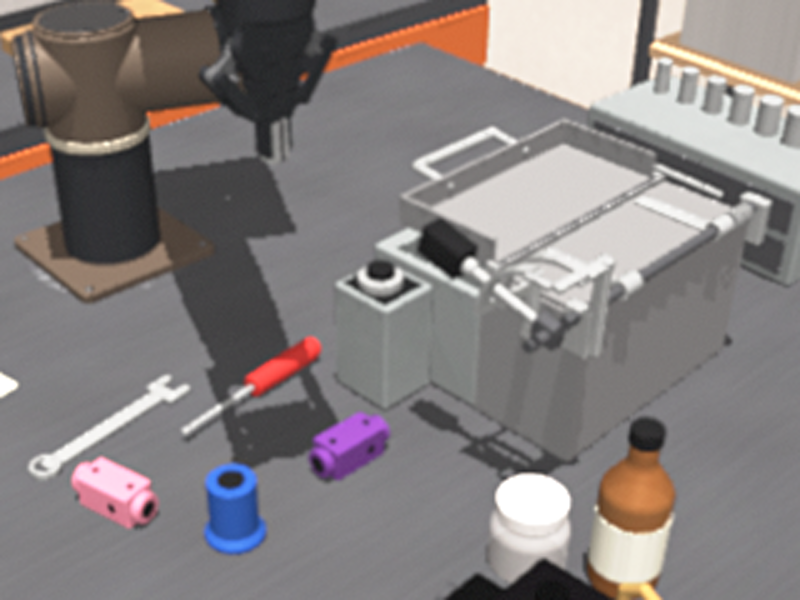

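View pics/t29.png

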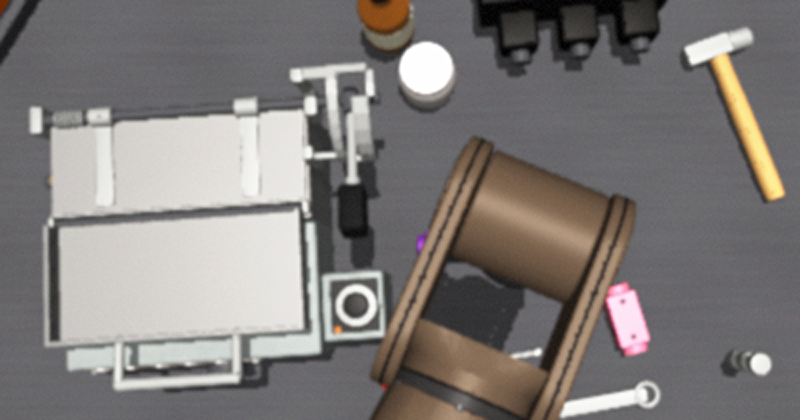

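```bash
python3 -c "
from plant import sign_off
print(sign_off())"
```

```text
the job is handed in; nothing more can be done
None
```

I washed the run through to the end and handed it in at about 51 s of the 208 s allowed; the hand-in reports no verdict.

**What I did:**
- I laid the three white-grey valve bodies in the tray with the lid shut and left the pink and purple look-alikes alone. No fourth valve body was visible in the scene or top view.
- I latched the lid open, tipped the tray, lowered it level, freed the lever and guided the lid shut. Then I pressed the start button.

**Last checks:**
- **Valve bodies:** all three were seen in the tank before the lid was shut. They are hidden under it now, so I could not check them again.
- **Lid and tray:** the lid is flat and shut, at z 0.177 m. The tray looks level in both final views.
- **Lever:** the grip is back in its slot, within 1 mm of where it was first measured.
- **Start button:** it travelled about 6 mm and bottomed out, with the force jumping to 21 N. It is up again, with its top at z 0.150 m.
- **Bystanders:** those in view in the final pictures look unmoved, though I did not measure them. The arm is clear and reads almost no force.

**What disagreed:**
- **Fingertip height:** the camera shows the fingertips about 26 mm short of the reported TCP. My first grasp closed on nothing because of this, so I allowed for the offset in every later move.
- **Final tray depth:** the last tray depth sample gave no reading, so the level check is from the pictures alone.

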